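# Second course of pressing blocks under a sprung claw

### The arm

A 7-joint arm with a two-finger parallel gripper is mounted at the origin on the work surface. World frame = base frame: x ahead of the robot, y to its left, z up, the work surface at z = 0. Lengths are in m, angles in rad, forces in N, time in s.
With the tool pointing down it reaches from about 0.425 to 0.925 m from the base axis. Payload 6.8 kg.
Tool frame: the origin (TCP) lies on the centre line of the jaws, within the pads' length; the fingertips stand 19 mm ahead of it and the grasp point (between the pads) is the TCP; z points along the fingers, y is the line along which they close (so a half turn about z gives the same grasp; the last joint's range is limited). The gripper opens to 85 mm and grips with 20 to 120 N. Pads are 22 mm wide; open, the fingers measure 114 mm over their backs; the gripper's body (76 mm by 85 mm) begins 54 mm behind the grasp point. The pads swing forward as they close: fully open they stand 13 mm farther back than shut.
Start: joints at [-1.301, 0.477, 0.022, 1.555, -0.011, 1.109, -0.083], TCP at [0.249, 0.627, 0.25] pointing down, gripper open.
Joint ranges: [-2.96, 2.96], [-0.34, 2.1], [-1.41, 1.46], [0.24, 2.44], [-1.37, 4.51], [0.17, 1.92], [-2.96, 2.96]. Speed limits (rad/s): [2.39, 2.39, 3.14, 3.14, 3.14, 3.14, 3.14].

### API

Orientations are given as a rotation vector (axis times angle).
In Python, from bench import r gives the robot as it stands. The module is installed in compiled form; this text tells all that it offers.
- The arm moves only by the tool arm_command, never from a script. Its argument "rows" is a list of rows, each an object of numbers: "fingers": the opening, from -1 (shut) to 1 (fully open); "x", "y", "z": the shift along the tool's x, y, z in m; "ax", "ay", "az": the turn, a rotation vector about the tool's x, y, z in degrees. In form: [{"fingers": .., "x": .., "y": .., "z": .., "ax": .., "ay": .., "az": ..}, ...]. A call has 1 to 10 rows; each row shifts and turns the commanded pose from where the row before left it, along the tool's axes as they then stand; what a row does not reach is not made up. A row lasts 1/12 s, in which the tool goes at most 41.7 mm and 7.16 degrees, less where a joint would pass 70% of its speed; a pose out of reach is approached as far as the arm can. A call is refused whole if a number of a shift passes 0.0417 or a number of a turn 7.16, either way. A call with a gripper value outside its range is refused whole. The fingers move at their own pace and stop on an object; "grip_force" is the grip in N (left out, the last holds). Time passes only in rows, so rows that do not move let the fingers close. It gives the time, the measured TCP pose, the force, the opening and the grip force at its end, in the units of the state.
- r.get_obs(): the state, without advancing time (a new reading comes with each control period).
- r.grab_frame(name): name is "scene" or "top"; returns a dict with "frame" (420x560x3 uint8, red, green, blue), "depth" (420x560 float32, m along the optical axis (not along the pixel's ray), 0 where there is no reading), "K" (3x3 intrinsics, pixels), "distortion" ([k1, k2, p1, p2, k3] as OpenCV has them; the pictures are not rectified), "world_from_camera" (4x4, takes a point from camera to world coordinates). Camera axes: x right, y down, z forward; pixel columns grow to the right and rows downward; lengths in m; the calibration is good to about 2 mm. A picture is of the moment at which its call begins.
- r.hand_in(): hands the job in; it is judged then, once.
The state is a dict: "clock": time; "joints": joint angles; "qvel": joint speeds; "tau": joint torques, N m; "tcp_pos": TCP position; "orientation": TCP orientation; "contact_force": force on the tool from outside, world axes, zero at the start; "moment": the same for the moment, N m; "grip_width": finger opening in m; "gripper_force": force on a finger pad.
Only numpy, scipy, OpenCV 4.12 (cv2) and the standard library are available. Lean on these libraries where they do the work, as an engineer would, in place of code of your own. Each camera call takes 0.05 s, during which the arm holds its last target. There are 200 camera calls.

### The job

Finish the stack on the press stand: lay the two long loose marble blocks as the upper course in running bond, so that their joint falls on the middle of the long block below and the red spring claw holds the pair end to end against the blue stop. Tuck the last block under the claw by feel, gently and without ramming the claw, bed both flat and in line, leave the lower course where it is, and let the spare half block, the glue jar and the roll of tape be.

Things in the scene. Friction and masses are not known exactly. Their poses are not given: they have to be found in the camera images.
- stand: Press stand fixed to the bench: wooden base 345 x 90 x 14 mm, blue steel ends 46 mm wide, no side walls. Origin on the bench under the middle of the courses; x along the courses from stop to claw, z up. Lower course from z = 14 to 46 mm, between the stop and a 40 mm high curb at x = 101 mm. Spring housing at x = 152 to 192 mm, top at z = 85 mm.
- seat_stop (a point): Centre of the upper-course place next to the blue stop, on top of the lower course (stand x = -50, z = 46 mm). Axes as the stand. A well laid block has its origin here. The stop is an upright plate, its face at stand x = -100 mm, its top at z = 74 mm.
- seat_claw (a point): Centre of the upper-course place next to the claw (stand x = +50, z = 46 mm). Axes as the stand. The claw's travel is too short to lower a level block past its lip: tilt the block about 20 degrees, low end under the lip (corner to corner it is then 105 mm long), push the claw back nearly to its end, then lower the other end.
- claw: Red sprung claw, 46 mm wide, sliding along the stand's x. Origin: bottom centre of its upright face, which looks to the stop; axes as the stand. Face 3 to 53 mm above the lower course, its top lip 8 mm thick, overhanging 18 mm, underside 45 mm above the course. Face at stand x = 91 mm at rest, 100 holding both blocks, 112 at its hard end. Push: 10 N to start, 15 N at 112; over 45 N is ramming.
- block_a: Loose white marble pressing block 100 x 50 x 32 mm, 0.3 to 0.6 kg, lying flat. Origin at the centre of its underside, x along its length, z up.
- block_b: A second block just like block_a; either may go in either place.
- low_mid: Long block of the lower course, 99.5 x 50 x 32 mm, already laid in the middle of the stand. Origin under its centre, x along its length. Loose, to be left where it is.
- low_stop: Half block of the lower course next to the stop, 49.5 x 50 x 32 mm, already laid. Origin under its centre.
- low_claw: Half block of the lower course at the claw end, 49.5 x 50 x 32 mm, already laid. Origin under its centre.
- spare_half: Spare marble half block 50 x 50 x 32 mm on the bench, not needed. Origin under its centre.
- glue_jar: Closed glue jar with an orange cap, 66 mm across, 85 mm tall, standing. Origin under its centre.
- tape: Roll of tape lying flat, 90 mm across, 25 mm tall. Origin under its centre.
Things that resemble listed ones, but are neither listed nor needed, are in the scene too. Leave any brown or turquoise look-alike of the block_b alone. What is shaped like the block_a but yellow is not meant.

How it is judged:
By the outcome, as a careful person would: the job done as asked, in the order asked, and still so for the second after the job is handed in, with the robot touching nothing.
It also fails if it takes over 64 s, if anything falls off the work surface, if the arm or the gripper's body presses on something with over 40 N, if the wrist force passes 120 N, or if a joint passes its speed limit or range.

## Working session

There is one attempt and no reset: what is moved stays moved. The work goes in short steps, Python scripts to look and compute and a tool call to move; the robot and the scene stay as the last step left them, time stands still between calls to the robot, and variables do not carry over. Pictures are saved under pics/ and viewed, at most 10 in all, crops included, and the job is handed in when it is done.

Besides the shell and the picture viewer there is one more tool, called after "Emit:" as name(argument=value, ...) on one line, values as JSON. arm_command: Moves the arm, as the interface text tells. Its arguments: {"type":"object","properties":{"rows":{"type":"array"},"grip_force":{"type":"number"}},"required":["rows"]}

```bash
mkdir -p pics; cat > h.py <<'E'
import numpy as np, cv2
from bench import r
def cloud(f):
    D=f['depth'];h,w=D.shape
    u,v=np.meshgrid(np.arange(w),np.arange(h))
    p=cv2.undistortPoints(np.stack([u,v],-1).reshape(-1,1,2).astype(float),f['K'],np.array(f['distortion'])).reshape(h,w,2)
    P=np.dstack([p[...,0]*D,p[...,1]*D,D]);T=f['world_from_camera']
    W=P@T[:3,:3].T+T[:3,3]; W[D==0]=np.nan
    return W
E
python3 - <<'E'
from h import *
a=r.grab_frame('scene');b=r.grab_frame('top')
np.savez('f0.npz',sf=a['frame'],tf=b['frame'],sw=cloud(a),tw=cloud(b))
cv2.imwrite('pics/s0.png',a['frame'][...,::-1]);cv2.imwrite('pics/t0.png',b['frame'][...,::-1])
print(r.get_obs());print(a['world_from_camera'],b['world_from_camera'],b['K'])
E
```

```text
{'clock': 0.1, 'joints': array([-1.30109624,  0.47771469,  0.02235194,  1.55631108, -0.01150346,
        1.10930879, -0.08308391]), 'qvel': array([ 0.00032013, -0.0017553 ,  0.00081511, -0.00197622, -0.00062758,
        0.00075411, -0.00081098]), 'tau': array([ 5.29846424e-03, -5.97755384e+01,  1.61427431e+00, -2.81951988e+01,
        1.29506900e-02,  5.11998383e-03, -1.58790118e-05]), 'tcp_pos': array([0.24882379, 0.6269428 , 0.24944246]), 'orientation': array([-5.89847462e-01, -3.08553183e+00,  2.51757135e-03]), 'contact_force': array([ 0.29144133, -0.20995537,  0.66266861]), 'moment': array([ 0.00555239,  0.04437114, -0.0193064 ]), 'gripper_force': 0.0, 'grip_width': 0.08522520794768663}
[[-0.64654021  0.42809471 -0.63144332  1.23778362]
 [ 0.76246018  0.33515749 -0.55346538  0.70486518]
 [-0.02530264 -0.83928802 -0.54309797  0.73980996]
 [ 0.          0.          0.          1.        ]] [[-0.01222086 -0.99551514  0.09380967  0.35095285]
 [-0.99992033  0.0124633   0.00199897  0.00268061]
 [-0.00315918 -0.09377776 -0.99558814  1.01298243]
 [ 0.          0.          0.          1.        ]] [[382.53433241   0.         280.72985918]
 [  0.         382.53433241 205.62478044]
 [  0.           0.           1.        ]]
```

View pics/s0.png

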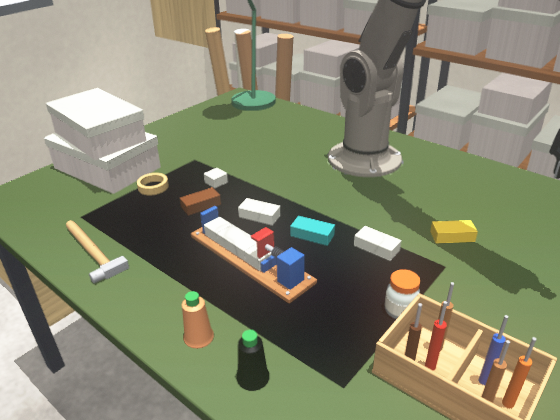

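View pics/t0.png

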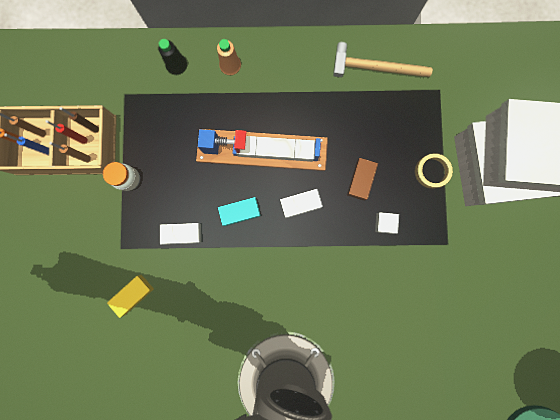

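Top view: white long blocks are at (180,233) and (301,202). Look-alikes are turquoise (239,211), brown (363,179), yellow (128,297) and the white half block (388,223). The stand is at (262,150), with the claw red at (240,140) and the stop blue at (319,148). I choose the two long white ones, then measure and check them in a crop.

```bash
cat >> h.py <<'E'
def rect(W,m):
    P=W[m][:, :2]; P=P[np.isfinite(P).all(1)]
    (c,s,a)=cv2.minAreaRect((P*1000).astype(np.float32))
    if s[0]<s[1]: s=s[::-1];a+=90
    return np.array(c),s,(a+90)%180-90,len(P)
def comps(m,mn=25):
    n,L,st,ce=cv2.connectedComponentsWithStats(m.astype(np.uint8))
    return [(L==i,ce[i]) for i in range(1,n) if st[i,4]>=mn]
E
python3 - <<'E'
from h import *
d=np.load('f0.npz');
for n in 'ts':
    F=d[n+'f'].astype(int);W=d[n+'w'];z=W[...,2]
    hsv=cv2.cvtColor(d[n+'f'],cv2.COLOR_RGB2HSV);H,S,V=[hsv[...,i].astype(int) for i in range(3)]
    reg=(W[...,0]>.3)&(W[...,0]<.9)&(abs(W[...,1])<.42)
    for nm,m in dict(white=(S<60)&(V>120)&(z>.022)&(z<.06),red=(S>150)&((H<6)|(H>174))&(V>80),blue=(S>130)&(H>105)&(H<125)&(V>60),wood=(S>90)&(H>6)&(H<20)&(z>.005)&(z<.022),base=(z>.005)&(z<.02)).items():
        for c,ce in comps(m&reg,40):
            q=rect(W,c); print(n,nm,ce.round(),q[0].round(1),np.round(q[1],1),round(q[2],1),q[3],'z',np.nanpercentile(z[c],[5,50,95]).round(4))
t=d['tf'][110:260,130:420,::-1];s=d['sf'][170:300,120:420,::-1]
t=cv2.resize(t,(580,300),interpolation=cv2.INTER_CUBIC);s=cv2.resize(s,(580,251),interpolation=cv2.INTER_CUBIC)
cv2.imwrite('pics/c0.png',np.vstack([t,s]))
E
```

```text
t white [340.  59.] [ 840.5 -160.1] [84.7 26.1] -8.3 254 z [0.0226 0.0252 0.0289]
t white [279. 147.] [594.5  16.9] [198.9  51. ] 85.4 1354 z [0.0427 0.0457 0.0487]
t white [128. 178.] [519.3 395.7] [64.7 35.2] -13.5 148 z [0.0398 0.0545 0.0596]
t white [301. 203.] [450.6 -46.6] [99.6 50. ] -74.7 746 z [0.0291 0.0319 0.035 ]
t white [388. 222.] [ 397.2 -268.4] [50.2 49.9] 83.0 377 z [0.0289 0.0321 0.0353]
t white [179. 233.] [376.7 266. ] [98.7 49.9] -88.5 765 z [0.0288 0.0317 0.0344]
t red [240. 139.] [614.3 102.1] [72.4 26.1] -3.4 198 z [0.0945 0.0988 0.1012]
t blue [206. 139.] [607.9 187.8] [44.3 40.4] -2.4 294 z [0.0799 0.0846 0.0874]
t blue [317. 147.] [584.7 -87.9] [42.7 10.2] -2.0 73 z [0.0713 0.074  0.0766]
t wood [231.  69.] [824.9 138.1] [57.5 34.9] -81.1 95 z [0.0059 0.0107 0.0211]
t wood [388.  69.] [ 809.7 -287.4] [231.4  11.4] 81.6 246 z [0.0136 0.0189 0.0216]
t wood [226. 134.] [639.6 153.2] [52.8 22.1] 81.1 127 z [0.0107 0.014  0.0167]
t wood [265. 155.] [597.2  54.4] [343.9  90.5] 85.4 1677 z [0.0102 0.0136 0.0167]
t base [179.  68.] [827.8 281.1] [56.2 32. ] -64.4 8
[... 1842 characters left out ...]
2.6] [109.4  47.7] -48.9 202 z [0.0054 0.0124 0.0192]
s base [ 84. 246.] [ 831.7 -293.2] [220.    5.6] 81.7 111 z [0.0116 0.0168 0.0196]
s base [256. 269.] [601.4  48.7] [360.5  92.6] 85.7 1782 z [0.0073 0.0145 0.0182]
s base [312. 236.] [449.6 129.3] [110.7  49.1] -48.4 223 z [0.0057 0.0125 0.019 ]
s base [376. 250.] [398.6 277.2] [108.2  44.9] -63.1 230 z [0.0057 0.0122 0.0191]
s base [110. 273.] [ 848.8 -148.5] [87.2 23. ] -20.5 196 z [0.0063 0.013  0.0194]
s base [390. 312.] [554.5 400.2] [40.  11.7] 71.0 66 z [0.0061 0.0132 0.019 ]
s base [199. 340.] [848.6 150.8] [59. 36.] -37.8 220 z [0.0058 0.0105 0.0192]
s base [253. 382.] [850.1 296.8] [56.4 37.7] -42.3 230 z [0.0055 0.0108 0.0186]
```

View pics/c0.png

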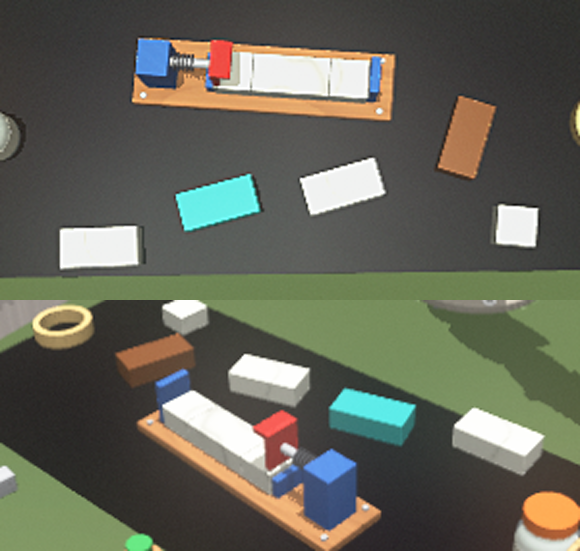

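The crop confirms it: both chosen blocks, crop (342,186) and (100,247), are long and white. The turquoise and brown blocks and the half are clearly different.

The course centre is about (0.5955, 0.0172), with the stand x axis at 85.5°.

```bash
cat >> h.py <<'E'
from scipy.spatial.transform import Rotation as Ro
S0=np.array([.5955,.0172,0]);YAW=85.5
def stand(x,y,z): return S0+Ro.from_euler('z',YAW,degrees=True).apply([x,y,z])
def ori(yaw,tilt=0):
    a=np.radians(yaw);x=np.array([np.cos(a),np.sin(a),0]);z=np.array([0,0,-1.]);R=Ro.from_matrix(np.column_stack([x,np.cross(z,x),z]))
    return R*Ro.from_euler('y',-tilt,degrees=True)
def go(p,yaw,tilt=0):
    o=r.get_obs();C=Ro.from_rotvec(o['orientation']);T=ori(yaw,tilt)
    print('t',round(o['clock'],2),'turn first(deg)',np.degrees((C.inv()*T).as_rotvec()).round(2),'then shift mm',(T.inv().apply(np.array(p)-o['tcp_pos'])*1000).round(1),'now',o['tcp_pos'].round(4),'F',o['contact_force'].round(1),'w',round(o['grip_width'],4))
E
python3 -c "
from h import *
go([.45,.30,.16],105.3); go([.452,-.0462,.10],105.3)"
```

```text
t 0.1 turn first(deg) [-8.000e-02  5.000e-02  5.306e+01] then shift mm [-368.4  107.8   89.4] now [0.2488 0.6269 0.2494] F [ 0.3 -0.2  0.7] w 0.0852
t 0.1 turn first(deg) [-8.000e-02  5.000e-02  5.306e+01] then shift mm [-702.9   18.4  149.4] now [0.2488 0.6269 0.2494] F [ 0.3 -0.2  0.7] w 0.0852
```

Emit:
arm_command(rows=[{"fingers":1,"az":6.63,"z":0.011},{"fingers":1,"az":6.63,"z":0.011},{"fingers":1,"az":6.63,"z":0.011},{"fingers":1,"az":6.63,"z":0.011},{"fingers":1,"az":6.63,"z":0.011},{"fingers":1,"az":6.63,"z":0.011},{"fingers":1,"az":6.63,"z":0.011},{"fingers":1,"az":6.63,"z":0.011}], grip_force=60)

```text
validation failed for argument at $.ro...
```

Emit:
arm_command(rows=[{"fingers":1,"x":-0.037,"y":0.0108},{"fingers":1,"x":-0.037,"y":0.0108},{"fingers":1,"x":-0.037,"y":0.0108},{"fingers":1,"x":-0.037,"y":0.0108},{"fingers":1,"x":-0.037,"y":0.0108},{"fingers":1,"x":-0.037,"y":0.0108},{"fingers":1,"x":-0.037,"y":0.0108},{"fingers":1,"x":-0.037,"y":0.0108},{"fingers":1,"x":-0.037,"y":0.0108},{"fingers":1,"x":-0.037,"y":0.0108}])

```text
validation failed for argument at $.ro...
```

Emit:
arm_command(rows=[{"fingers":1,"x":-0.035,"y":-0.009},{"fingers":1,"x":-0.035,"y":-0.009},{"fingers":1,"x":-0.035,"y":-0.009},{"fingers":1,"x":-0.035,"y":-0.009,"z":0.01},{"fingers":1,"x":-0.035,"y":-0.009,"z":0.01},{"fingers":1,"x":-0.035,"y":-0.009,"z":0.01},{"fingers":1,"x":-0.035,"y":-0.009,"z":0.01},{"fingers":1,"x":-0.035,"y":-0.009,"z":0.01},{"fingers":1,"x":-0.035,"y":-0.009,"z":0.01},{"fingers":1}])

```text
validation failed for argument at $.ro...
```

```bash
python3 -c "
from h import *
go([.4515,-.0462,.022],105.3)"
```

```text
t 0.1 turn first(deg) [-8.000e-02  5.000e-02  5.306e+01] then shift mm [-702.8   17.9  227.4] now [0.2488 0.6269 0.2494] F [ 0.3 -0.2  0.7] w 0.0852
```

Emit:
arm_command(rows=[{"fingers":1,"x":0,"y":0,"z":0.011,"ax":0,"ay":0,"az":6.63},{"fingers":1,"x":0,"y":0,"z":0.011,"ax":0,"ay":0,"az":6.63},{"fingers":1,"x":0,"y":0,"z":0.011,"ax":0,"ay":0,"az":6.63},{"fingers":1,"x":0,"y":0,"z":0.011,"ax":0,"ay":0,"az":6.63},{"fingers":1,"x":0,"y":0,"z":0.011,"ax":0,"ay":0,"az":6.63},{"fingers":1,"x":0,"y":0,"z":0.011,"ax":0,"ay":0,"az":6.63},{"fingers":1,"x":0,"y":0,"z":0.011,"ax":0,"ay":0,"az":6.63},{"fingers":1,"x":0,"y":0,"z":0.011,"ax":0,"ay":0,"az":6.63}], grip_force=60)

```text
clock: 0.77
tcp_pos: [0.2488, 0.6271, 0.1613]
orientation: [1.913, 2.492, -0.001]
contact_force: [-0.3, -0.3, 0.2]
grip_width: 0.0855
gripper_force: 0.0
```

Emit:
arm_command(rows=[{"fingers":1,"x":-0.037,"y":0.0108,"z":0,"ax":0,"ay":0,"az":0},{"fingers":1,"x":-0.037,"y":0.0108,"z":0,"ax":0,"ay":0,"az":0},{"fingers":1,"x":-0.037,"y":0.0108,"z":0,"ax":0,"ay":0,"az":0},{"fingers":1,"x":-0.037,"y":0.0108,"z":0,"ax":0,"ay":0,"az":0},{"fingers":1,"x":-0.037,"y":0.0108,"z":0,"ax":0,"ay":0,"az":0},{"fingers":1,"x":-0.037,"y":0.0108,"z":0,"ax":0,"ay":0,"az":0},{"fingers":1,"x":-0.037,"y":0.0108,"z":0,"ax":0,"ay":0,"az":0},{"fingers":1,"x":-0.037,"y":0.0108,"z":0,"ax":0,"ay":0,"az":0},{"fingers":1,"x":-0.037,"y":0.0108,"z":0,"ax":0,"ay":0,"az":0},{"fingers":1,"x":-0.037,"y":0.0108,"z":0,"ax":0,"ay":0,"az":0}])

```text
clock: 1.6
tcp_pos: [0.4513, 0.2972, 0.1622]
orientation: [-1.905, -2.498, 0.001]
contact_force: [-0.0, 0.1, -0.3]
grip_width: 0.0856
gripper_force: 0.0
```

Emit:
arm_command(rows=[{"fingers":1,"x":-0.037,"y":-0.01,"z":0,"ax":0,"ay":0,"az":0},{"fingers":1,"x":-0.037,"y":-0.01,"z":0,"ax":0,"ay":0,"az":0},{"fingers":1,"x":-0.037,"y":-0.01,"z":0,"ax":0,"ay":0,"az":0},{"fingers":1,"x":-0.037,"y":-0.01,"z":0.01,"ax":0,"ay":0,"az":0},{"fingers":1,"x":-0.037,"y":-0.01,"z":0.01,"ax":0,"ay":0,"az":0},{"fingers":1,"x":-0.037,"y":-0.01,"z":0.01,"ax":0,"ay":0,"az":0},{"fingers":1,"x":-0.037,"y":-0.01,"z":0.01,"ax":0,"ay":0,"az":0},{"fingers":1,"x":-0.037,"y":-0.01,"z":0.01,"ax":0,"ay":0,"az":0},{"fingers":1,"x":-0.037,"y":-0.01,"z":0.01,"ax":0,"ay":0,"az":0},{"fingers":1,"x":0,"y":0,"z":0,"ax":0,"ay":0,"az":0}])

```text
clock: 2.43
tcp_pos: [0.45, -0.054, 0.1011]
orientation: [1.919, 2.487, -0.006]
contact_force: [0.2, 0.7, -0.7]
grip_width: 0.0852
gripper_force: 0.0
```

```bash
python3 -c "
from h import *
go([.4515,-.0462,.022],105.3)"
```

```text
t 2.43 turn first(deg) [-0.18  0.15 -0.63] then shift mm [ 7.1  3.5 79.1] now [ 0.45   -0.054   0.1011] F [ 0.2  0.7 -0.7] w 0.0852
```

Emit:
arm_command(rows=[{"fingers":1,"x":0.0035,"y":0.0018,"z":0.018,"ax":0,"ay":0,"az":-0.6},{"fingers":1,"x":0.0036,"y":0.0017,"z":0.018,"ax":0,"ay":0,"az":0},{"fingers":1,"x":0,"y":0,"z":0.018,"ax":0,"ay":0,"az":0},{"fingers":1,"x":0,"y":0,"z":0.015,"ax":0,"ay":0,"az":0},{"fingers":1,"x":0,"y":0,"z":0.01,"ax":0,"ay":0,"az":0},{"fingers":-1,"x":0,"y":0,"z":0,"ax":0,"ay":0,"az":0},{"fingers":-1,"x":0,"y":0,"z":0,"ax":0,"ay":0,"az":0},{"fingers":-1,"x":0,"y":0,"z":0,"ax":0,"ay":0,"az":0},{"fingers":-1,"x":0,"y":0,"z":0,"ax":0,"ay":0,"az":0},{"fingers":-1,"x":0,"y":0,"z":0,"ax":0,"ay":0,"az":0}])

```text
clock: 3.27
tcp_pos: [0.4534, -0.0382, 0.0241]
orientation: [1.893, 2.507, 0.0]
contact_force: [-1.9, -2.0, 4.4]
grip_width: 0.0489
gripper_force: 63.3
```

Emit:
arm_command(rows=[{"fingers":-1,"x":0,"y":0,"z":0,"ax":0,"ay":0,"az":0},{"fingers":-1,"x":0,"y":0,"z":0,"ax":0,"ay":0,"az":0}])

```text
clock: 3.43
tcp_pos: [0.4534, -0.0382, 0.0241]
orientation: [-1.893, -2.507, -0.001]
contact_force: [-2.2, -0.7, 6.8]
grip_width: 0.0489
gripper_force: 63.6
```

Emit:
arm_command(rows=[{"fingers":-1,"x":0,"y":0,"z":-0.02,"ax":0,"ay":0,"az":0},{"fingers":-1,"x":0,"y":0,"z":-0.03,"ax":0,"ay":0,"az":0},{"fingers":-1,"x":0,"y":0,"z":-0.03,"ax":0,"ay":0,"az":0},{"fingers":-1,"x":0,"y":0,"z":-0.02,"ax":0,"ay":0,"az":5},{"fingers":-1,"x":0,"y":0,"z":0,"ax":0,"ay":0,"az":5},{"fingers":-1,"x":0,"y":0,"z":0,"ax":0,"ay":0,"az":5},{"fingers":-1,"x":0,"y":0,"z":0,"ax":0,"ay":0,"az":5},{"fingers":-1,"x":0,"y":0,"z":0,"ax":0,"ay":0,"az":0},{"fingers":-1,"x":0,"y":0,"z":0,"ax":0,"ay":0,"az":0}])

```text
clock: 4.18
tcp_pos: [0.4534, -0.0379, 0.1234]
orientation: [2.296, 2.144, 0.0]
contact_force: [0.8, -0.6, -2.8]
grip_width: 0.0493
gripper_force: 64.5
```

```bash
python3 -c "
from h import *
go(stand(-.0378,0,.0851),YAW)"
```

```text
t 4.18 turn first(deg) [ 0.02 -0.    0.58] then shift mm [ 28.2 137.3  38.3] now [ 0.4534 -0.0379  0.1234] F [ 0.8 -0.6 -2.8] w 0.0493
```

Emit:
arm_command(rows=[{"fingers":-1,"x":0.0056,"y":0.0275,"z":0,"ax":0,"ay":0,"az":0.58},{"fingers":-1,"x":0.0056,"y":0.0275,"z":0,"ax":0,"ay":0,"az":0},{"fingers":-1,"x":0.0056,"y":0.0275,"z":0,"ax":0,"ay":0,"az":0},{"fingers":-1,"x":0.0056,"y":0.0275,"z":0,"ax":0,"ay":0,"az":0},{"fingers":-1,"x":0.0056,"y":0.0275,"z":0.015,"ax":0,"ay":0,"az":0},{"fingers":-1,"x":0,"y":0,"z":0.015,"ax":0,"ay":0,"az":0},{"fingers":-1,"x":0,"y":0,"z":0,"ax":0,"ay":0,"az":0},{"fingers":-1,"x":0,"y":0,"z":0,"ax":0,"ay":0,"az":0}])

```text
clock: 4.85
tcp_pos: [0.5913, -0.0213, 0.0921]
orientation: [-2.307, -2.129, 0.005]
contact_force: [-1.1, -0.4, -3.7]
grip_width: 0.049
gripper_force: 64.5
```

```bash
python3 - <<'E'
from h import *
go(stand(-.0378,0,.0851),YAW)
a=r.grab_frame('scene');b=r.grab_frame('top')
np.savez('f1.npz',sf=a['frame'],tf=b['frame'],sw=cloud(a),tw=cloud(b))
s=cv2.resize(a['frame'][180:310,150:350,::-1],(600,390),interpolation=cv2.INTER_CUBIC)
t=cv2.resize(b['frame'][110:180,180:350,::-1],(600,247)[:2],interpolation=cv2.INTER_CUBIC)
cv2.imwrite('pics/p1.png',np.vstack([s,t])[:600])
E
```

```text
t 4.85 turn first(deg) [-0.2   0.04 -0.08] then shift mm [0.9 1.2 7. ] now [ 0.5913 -0.0213  0.0921] F [-1.1 -0.4 -3.7] w 0.049
```

View pics/p1.png

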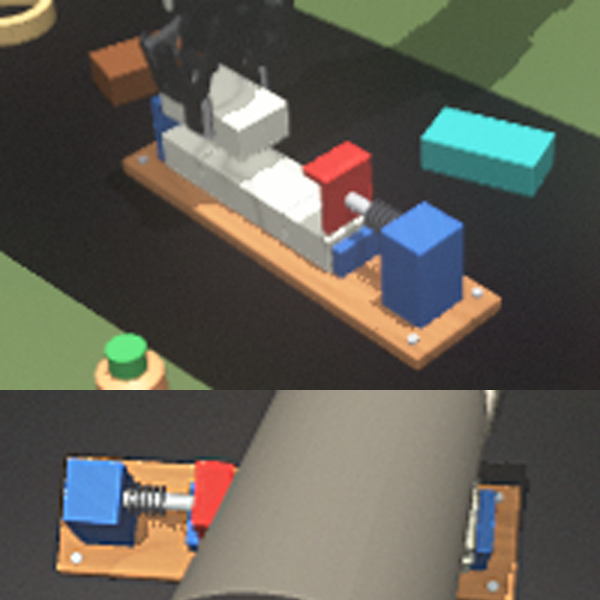

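Scene: the held block (250,115 in the crop) is level above the lower course, near the stop. I measure its lateral offset and end against the course in the same view.

```bash
python3 - <<'E'
from h import *
d=np.load('f1.npz');W=d['sw'];hsv=cv2.cvtColor(d['sf'],cv2.COLOR_RGB2HSV)
m=(hsv[...,1]<70)&(hsv[...,2]>110)
Q=Ro.from_euler('z',-YAW,degrees=True).apply((np.nan_to_num(W)-S0).reshape(-1,3)).reshape(W.shape)*1000
def rep(n,mm):
    P=Q[mm];print(n,len(P),'x',np.percentile(P[:,0],[1,50,98]).round(1),'y',np.percentile(P[:,1],[2,50,98]).round(1),'z',np.median(P[:,2]).round(1))
b=(abs(Q[...,0])<130)&(abs(Q[...,1])<45)
rep('held top',m&b&(Q[...,2]>96)&(Q[...,2]<105)&(Q[...,0]>-25)&(Q[...,0]<30))
rep('held all',m&b&(Q[...,2]>70)&(Q[...,2]<105)&(Q[...,0]>-15)&(Q[...,0]<30))
rep('low top',m&b&(Q[...,2]>42)&(Q[...,2]<50)&(Q[...,0]>15)&(Q[...,0]<70))
rep('low side',m&b&(Q[...,2]>18)&(Q[...,2]<40)&(Q[...,0]>-90)&(Q[...,0]<90))
hue=hsv[...,0]
rep('stop',(hue>105)&(hue<125)&(hsv[...,1]>130)&b&(Q[...,2]>66)&(Q[...,0]<-80))
rep('claw',(hsv[...,1]>150)&((hue<6)|(hue>174))&b&(Q[...,2]>95)&(Q[...,0]>50))
E
```

```text
held top 183 x [-24.2  -8.5   4.7] y [-24.9  -2.6  23.7] z 100.9
held all 321 x [-14.4   1.8   5.1] y [-25.6  -5.1  23. ] z 92.1
low top 262 x [15.2 40.  67.8] y [-27.   -9.8  15.4] z 47.1
low side 339 x [-88.3   3.5  86.2] y [-28.  -26.2 -23.9] z 29.5
stop 6 x [-109.9 -106.6 -102.4] y [-23.9 -22.7 -18. ] z 74.2
claw 173 x [74.1 88.7 99.8] y [-24.1  -2.7  19.3] z 99.9
```

Emit:
arm_command(rows=[{"fingers":-1,"x":0,"y":0.0012,"z":0.008,"ax":0,"ay":0,"az":0},{"fingers":-1,"x":0,"y":0,"z":0.007,"ax":0,"ay":0,"az":0},{"fingers":-1,"x":0,"y":0,"z":0.004,"ax":0,"ay":0,"az":0},{"fingers":-1,"x":0,"y":0,"z":0,"ax":0,"ay":0,"az":0},{"fingers":-1,"x":0,"y":0,"z":0,"ax":0,"ay":0,"az":0},{"fingers":-1,"x":0,"y":0,"z":0,"ax":0,"ay":0,"az":0}])

```text
clock: 5.45
tcp_pos: [0.594, -0.0213, 0.0744]
orientation: [2.31, 2.129, 0.0]
contact_force: [0.0, 0.1, -3.1]
grip_width: 0.0484
gripper_force: 64.8
```

Emit:
arm_command(rows=[{"fingers":-1,"x":-0.001,"y":0,"z":0,"ax":0,"ay":0,"az":0},{"fingers":-1,"x":-0.001,"y":0,"z":0,"ax":0,"ay":0,"az":0},{"fingers":-1,"x":0,"y":0,"z":0,"ax":0,"ay":0,"az":0},{"fingers":-1,"x":0,"y":0,"z":0,"ax":0,"ay":0,"az":0}])

```text
clock: 5.78
tcp_pos: [0.5939, -0.0234, 0.0744]
orientation: [2.31, 2.129, 0.0]
contact_force: [-1.0, -0.2, -4.2]
grip_width: 0.049
gripper_force: 64.8
```

Emit:
arm_command(rows=[{"fingers":-1,"x":-0.0007,"y":-0.0012,"z":0,"ax":0,"ay":0,"az":0},{"fingers":-1,"x":0,"y":0,"z":0,"ax":0,"ay":0,"az":0},{"fingers":-1,"x":-0.0007,"y":0,"z":0,"ax":0,"ay":0,"az":0},{"fingers":-1,"x":0,"y":0,"z":0,"ax":0,"ay":0,"az":0},{"fingers":-1,"x":0,"y":0,"z":0,"ax":0,"ay":0,"az":0}])

```text
clock: 6.2
tcp_pos: [0.5925, -0.0245, 0.0743]
orientation: [2.31, 2.129, 0.0]
contact_force: [0.7, 0.3, -4.1]
grip_width: 0.0491
gripper_force: 64.8
```

Emit:
arm_command(rows=[{"fingers":-1,"x":-0.0007,"y":0,"z":0,"ax":0,"ay":0,"az":0},{"fingers":-1,"x":0,"y":0,"z":0,"ax":0,"ay":0,"az":0},{"fingers":-1,"x":0,"y":0,"z":0,"ax":0,"ay":0,"az":0}])

```text
clock: 6.45
tcp_pos: [0.5924, -0.0246, 0.0743]
orientation: [-2.309, -2.129, -0.001]
contact_force: [-0.8, 2.4, -3.3]
grip_width: 0.0489
gripper_force: 64.8
```

Emit:
arm_command(rows=[{"fingers":-1,"x":0.0003,"y":0,"z":0.002,"ax":0,"ay":0,"az":0},{"fingers":-1,"x":0,"y":0,"z":0.001,"ax":0,"ay":0,"az":0},{"fingers":-1,"x":0,"y":0,"z":0.0005,"ax":0,"ay":0,"az":0},{"fingers":-1,"x":0,"y":0,"z":0,"ax":0,"ay":0,"az":0},{"fingers":-1,"x":0,"y":0,"z":0,"ax":0,"ay":0,"az":0}])

```text
clock: 6.87
tcp_pos: [0.5926, -0.0246, 0.0707]
orientation: [-2.31, -2.13, -0.0]
contact_force: [1.1, 2.8, -4.1]
grip_width: 0.0491
gripper_force: 64.7
```

Emit:
arm_command(rows=[{"fingers":-1,"x":0,"y":0,"z":0.0006,"ax":0,"ay":0,"az":0},{"fingers":-1,"x":0,"y":0,"z":0,"ax":0,"ay":0,"az":0},{"fingers":-1,"x":0,"y":0,"z":0,"ax":0,"ay":0,"az":0}])

```text
clock: 7.12
tcp_pos: [0.5926, -0.0246, 0.0702]
orientation: [-2.31, -2.129, -0.001]
contact_force: [2.0, 3.4, -3.3]
grip_width: 0.0488
gripper_force: 64.9
```

Emit:
arm_command(rows=[{"fingers":-1,"x":0,"y":0,"z":0.0005,"ax":0,"ay":0,"az":0},{"fingers":-1,"x":0,"y":0,"z":0,"ax":0,"ay":0,"az":0},{"fingers":-1,"x":0,"y":0,"z":0,"ax":0,"ay":0,"az":0}])

```text
clock: 7.37
tcp_pos: [0.5926, -0.0246, 0.0702]
orientation: [-2.31, -2.129, -0.001]
contact_force: [-1.0, 4.0, 5.1]
grip_width: 0.0486
gripper_force: 65.7
```

Emit:
arm_command(rows=[{"fingers":-1,"x":0,"y":0,"z":0.0005,"ax":0,"ay":0,"az":0},{"fingers":-1,"x":0,"y":0,"z":0,"ax":0,"ay":0,"az":0},{"fingers":-1,"x":0,"y":0,"z":0,"ax":0,"ay":0,"az":0}])

```text
clock: 7.62
tcp_pos: [0.5926, -0.0246, 0.0701]
orientation: [-2.31, -2.129, -0.001]
contact_force: [-2.8, 4.7, 9.8]
grip_width: 0.0491
gripper_force: 66.4
```

Emit:
arm_command(rows=[{"fingers":1,"x":0,"y":0,"z":-0.0005,"ax":0,"ay":0,"az":0},{"fingers":1,"x":0,"y":0,"z":0,"ax":0,"ay":0,"az":0},{"fingers":1,"x":0,"y":0,"z":0,"ax":0,"ay":0,"az":0},{"fingers":1,"x":0,"y":0,"z":0,"ax":0,"ay":0,"az":0},{"fingers":1,"x":0,"y":0,"z":0,"ax":0,"ay":0,"az":0},{"fingers":1,"x":0,"y":0,"z":-0.02,"ax":0,"ay":0,"az":0},{"fingers":1,"x":0,"y":0,"z":-0.035,"ax":0,"ay":0,"az":0},{"fingers":1,"x":0,"y":0,"z":-0.035,"ax":0,"ay":0,"az":0},{"fingers":1,"x":0,"y":0,"z":-0.01,"ax":0,"ay":0,"az":0},{"fingers":1,"x":0,"y":0,"z":0,"ax":0,"ay":0,"az":0}])

```text
clock: 8.45
tcp_pos: [0.5946, -0.0253, 0.1731]
orientation: [2.308, 2.126, 0.008]
contact_force: [0.4, 0.0, -0.1]
grip_width: 0.0857
gripper_force: 0.0
```

```bash
python3 -c "
from h import *
go([.378,.2668,.09],91.5)"
```

```text
t 8.45 turn first(deg) [ 0.37 -0.04 -6.2 ] then shift mm [ 297.7 -208.9   83.1] now [ 0.5946 -0.0253  0.1731] F [ 0.4  0.  -0.1] w 0.0857
```

Emit:
arm_command(rows=[{"fingers":1,"x":0,"y":0,"z":0,"ax":0,"ay":0,"az":-6.3},{"fingers":1,"x":0.033,"y":-0.0232,"z":0,"ax":0,"ay":0,"az":0},{"fingers":1,"x":0.033,"y":-0.0232,"z":0,"ax":0,"ay":0,"az":0},{"fingers":1,"x":0.033,"y":-0.0232,"z":0,"ax":0,"ay":0,"az":0},{"fingers":1,"x":0.033,"y":-0.0232,"z":0,"ax":0,"ay":0,"az":0},{"fingers":1,"x":0.033,"y":-0.0232,"z":0,"ax":0,"ay":0,"az":0},{"fingers":1,"x":0.033,"y":-0.0232,"z":0,"ax":0,"ay":0,"az":0},{"fingers":1,"x":0.033,"y":-0.0232,"z":0.02,"ax":0,"ay":0,"az":0},{"fingers":1,"x":0.033,"y":-0.0232,"z":0.03,"ax":0,"ay":0,"az":0},{"fingers":1,"x":0.033,"y":-0.0232,"z":0.03,"ax":0,"ay":0,"az":0}])

```text
clock: 9.28
tcp_pos: [0.3838, 0.2539, 0.1004]
orientation: [-2.189, -2.253, -0.002]
contact_force: [-0.3, 0.7, -0.2]
grip_width: 0.0853
gripper_force: 0.0
```

Emit:
arm_command(rows=[{"fingers":1,"x":0,"y":0,"z":0,"ax":0,"ay":0,"az":0},{"fingers":1,"x":0,"y":0,"z":0,"ax":0,"ay":0,"az":0},{"fingers":1,"x":0,"y":0,"z":0,"ax":0,"ay":0,"az":0}])

```text
clock: 9.53
tcp_pos: [0.3853, 0.2518, 0.1009]
orientation: [2.189, 2.253, -0.002]
contact_force: [-0.3, 0.4, -0.5]
grip_width: 0.0855
gripper_force: 0.0
```

```bash
python3 - <<'E'
from h import *
go([.378,.2668,.024],91.7)
a=r.grab_frame('scene')
W=cloud(a);hsv=cv2.cvtColor(a['frame'],cv2.COLOR_RGB2HSV)
m=(hsv[...,1]<70)&(hsv[...,2]>110)
Q=Ro.from_euler('z',-YAW,degrees=True).apply((np.nan_to_num(W)-S0).reshape(-1,3)).reshape(W.shape)*1000
b=(abs(Q[...,0])<130)&(abs(Q[...,1])<45)
for n,lo,hi in(('up',74,84),('low',43,50)):
    k=m&b&(Q[...,2]>lo)&(Q[...,2]<hi);P=Q[k]
    print(n,len(P),np.percentile(P,[1,50,99],axis=0).round(1).tolist(),rect(W,k))
cv2.imwrite('pics/p2.png',cv2.resize(a['frame'][180:310,150:350,::-1],(600,390),interpolation=cv2.INTER_CUBIC))
E
```

```text
t 9.53 turn first(deg) [-0.04  0.09 -0.07] then shift mm [15.2 -6.8 76.9] now [0.3853 0.2518 0.1009] F [-0.3  0.4 -0.5] w 0.0855
up 593 [[-97.4, -27.1, 74.3], [-40.7, -4.2, 79.1], [119.8, 23.0, 82.4]] (array([598.90612793,  30.18102264]), (227.5742950439453, 51.859169006347656), 84.74137115478516, 593)
low 494 [[-87.3, -28.3, 43.3], [31.3, -13.4, 47.0], [100.5, 21.1, 49.9]] (array([598.30706787,  16.06478119]), (205.70323181152344, 52.40011978149414), 84.68601989746094, 494)
```

View pics/p2.png

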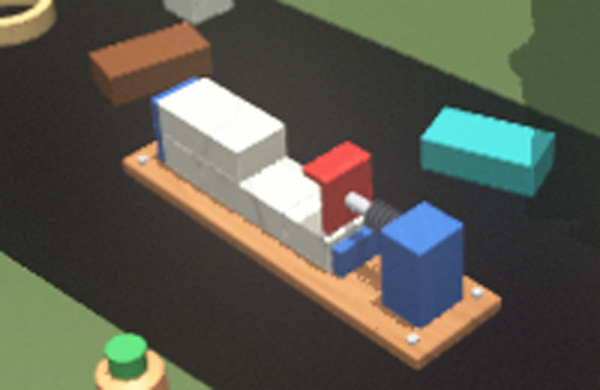

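Scene: the first block sits flush on the course against the stop at crop (220,130), aligned with the blocks below, and the claw is free at (345,180).

Emit:
arm_command(rows=[{"fingers":1,"x":0.0076,"y":-0.0034,"z":0.015,"ax":0,"ay":0,"az":0},{"fingers":1,"x":0.0076,"y":-0.0034,"z":0.018,"ax":0,"ay":0,"az":0},{"fingers":1,"x":0,"y":0,"z":0.018,"ax":0,"ay":0,"az":0},{"fingers":1,"x":0,"y":0,"z":0.016,"ax":0,"ay":0,"az":0},{"fingers":1,"x":0,"y":0,"z":0.01,"ax":0,"ay":0,"az":0},{"fingers":1,"x":0,"y":0,"z":0,"ax":0,"ay":0,"az":0},{"fingers":-1,"x":0,"y":0,"z":0,"ax":0,"ay":0,"az":0},{"fingers":-1,"x":0,"y":0,"z":0,"ax":0,"ay":0,"az":0},{"fingers":-1,"x":0,"y":0,"z":0,"ax":0,"ay":0,"az":0},{"fingers":-1,"x":0,"y":0,"z":0,"ax":0,"ay":0,"az":0}], grip_force=90)

```text
clock: 10.42
tcp_pos: [0.3787, 0.2679, 0.0258]
orientation: [-2.19, -2.252, -0.003]
contact_force: [-0.7, -1.9, 8.9]
grip_width: 0.0483
gripper_force: 93.1
```

Emit:
arm_command(rows=[{"fingers":-1,"x":0,"y":0,"z":0,"ax":0,"ay":0,"az":0},{"fingers":-1,"x":0,"y":0,"z":0,"ax":0,"ay":0,"az":0},{"fingers":-1,"x":0,"y":0,"z":0,"ax":0,"ay":0,"az":0}])

```text
clock: 10.67
tcp_pos: [0.3788, 0.2679, 0.0258]
orientation: [-2.19, -2.252, -0.003]
contact_force: [-1.9, -1.6, 9.3]
grip_width: 0.0485
gripper_force: 93.1
```

Emit:
arm_command(rows=[{"fingers":-1,"x":0,"y":0,"z":-0.02,"ax":0,"ay":0,"az":0},{"fingers":-1,"x":0,"y":0,"z":-0.035,"ax":0,"ay":0,"az":0},{"fingers":-1,"x":0,"y":0,"z":-0.035,"ax":0,"ay":0,"az":0},{"fingers":-1,"x":0,"y":0,"z":-0.035,"ax":0,"ay":0,"az":0},{"fingers":-1,"x":0,"y":0,"z":-0.014,"ax":0,"ay":0,"az":6.2},{"fingers":-1,"x":0,"y":0,"z":0,"ax":0,"ay":-6.67,"az":0},{"fingers":-1,"x":0,"y":0,"z":0,"ax":0,"ay":-6.67,"az":0},{"fingers":-1,"x":0,"y":0,"z":0,"ax":0,"ay":-6.67,"az":0},{"fingers":-1,"x":0,"y":0,"z":0,"ax":0,"ay":0,"az":0},{"fingers":-1,"x":0,"y":0,"z":0,"ax":0,"ay":0,"az":0}])

```text
clock: 11.5
tcp_pos: [0.3776, 0.2688, 0.1629]
orientation: [2.115, 1.958, -0.372]
contact_force: [0.1, -0.4, -3.4]
grip_width: 0.0484
gripper_force: 95.3
```

```bash
python3 -c "
from h import *
go(stand(.016,0,.165),YAW,20)"
```

```text
t 11.5 turn first(deg) [ 0.02 -0.06  0.1 ] then shift mm [-205.4  237.    72.5] now [0.3776 0.2688 0.1629] F [ 0.1 -0.4 -3.4] w 0.0484
```

Emit:
arm_command(rows=[{"fingers":-1,"x":-0.0205,"y":0.0237,"z":0.00725,"ax":0,"ay":0,"az":0},{"fingers":-1,"x":-0.0205,"y":0.0237,"z":0.00725,"ax":0,"ay":0,"az":0},{"fingers":-1,"x":-0.0205,"y":0.0237,"z":0.00725,"ax":0,"ay":0,"az":0},{"fingers":-1,"x":-0.0205,"y":0.0237,"z":0.00725,"ax":0,"ay":0,"az":0},{"fingers":-1,"x":-0.0205,"y":0.0237,"z":0.00725,"ax":0,"ay":0,"az":0},{"fingers":-1,"x":-0.0205,"y":0.0237,"z":0.00725,"ax":0,"ay":0,"az":0},{"fingers":-1,"x":-0.0205,"y":0.0237,"z":0.00725,"ax":0,"ay":0,"az":0},{"fingers":-1,"x":-0.0205,"y":0.0237,"z":0.00725,"ax":0,"ay":0,"az":0},{"fingers":-1,"x":-0.0205,"y":0.0237,"z":0.00725,"ax":0,"ay":0,"az":0},{"fingers":-1,"x":-0.0205,"y":0.0237,"z":0.00725,"ax":0,"ay":0,"az":0}])

```text
clock: 12.33
tcp_pos: [0.5968, 0.0287, 0.166]
orientation: [2.121, 1.953, -0.371]
contact_force: [-0.1, 1.0, -3.8]
grip_width: 0.0485
gripper_force: 95.3
```

Emit:
arm_command(rows=[{"fingers":-1,"x":0,"y":0,"z":0,"ax":0,"ay":0,"az":0},{"fingers":-1,"x":0,"y":0,"z":0,"ax":0,"ay":0,"az":0},{"fingers":-1,"x":0,"y":0,"z":0,"ax":0,"ay":0,"az":0},{"fingers":-1,"x":0,"y":0,"z":0,"ax":0,"ay":0,"az":0}])

```text
clock: 12.67
tcp_pos: [0.5959, 0.0324, 0.1654]
orientation: [2.118, 1.956, -0.372]
contact_force: [-0.4, 1.0, -3.7]
grip_width: 0.0483
gripper_force: 95.4
```

```bash
python3 -c "
from h import *
go(stand(.016,0,.115),YAW,20);go(stand(.016,0,.090),YAW,20)"
```

```text
t 12.67 turn first(deg) [-0.06 -0.09 -0.04] then shift mm [18.   0.8 47.1] now [0.5959 0.0324 0.1654] F [-0.4  1.  -3.7] w 0.0483
t 12.67 turn first(deg) [-0.06 -0.09 -0.04] then shift mm [26.5  0.8 70.6] now [0.5959 0.0324 0.1654] F [-0.4  1.  -3.7] w 0.0483
```

Emit:
arm_command(rows=[{"fingers":-1,"x":0.0064,"y":0.0008,"z":0.017,"ax":0,"ay":0,"az":0},{"fingers":-1,"x":0.0064,"y":0,"z":0.017,"ax":0,"ay":0,"az":0},{"fingers":-1,"x":0.0064,"y":0,"z":0.017,"ax":0,"ay":0,"az":0},{"fingers":-1,"x":0.0032,"y":0,"z":0.0085,"ax":0,"ay":0,"az":0},{"fingers":-1,"x":0.0032,"y":0,"z":0.0085,"ax":0,"ay":0,"az":0},{"fingers":-1,"x":0,"y":0,"z":0,"ax":0,"ay":0,"az":0},{"fingers":-1,"x":0,"y":0,"z":0,"ax":0,"ay":0,"az":0},{"fingers":-1,"x":0,"y":0,"z":0,"ax":0,"ay":0,"az":0}])

```text
clock: 13.33
tcp_pos: [0.597, 0.0357, 0.0963]
orientation: [2.118, 1.958, -0.373]
contact_force: [-14.4, 10.2, 30.6]
grip_width: 0.0483
gripper_force: 104.4
```

```bash
python3 - <<'E'
from h import *
go(stand(.016,0,.090),YAW,20);go(stand(.038,0,.090),YAW,20)
a=r.grab_frame('scene')
W=cloud(a);hsv=cv2.cvtColor(a['frame'],cv2.COLOR_RGB2HSV);m=(hsv[...,1]<70)&(hsv[...,2]>110)
Q=Ro.from_euler('z',-YAW,degrees=True).apply((np.nan_to_num(W)-S0).reshape(-1,3)).reshape(W.shape)*1000
for n,lo,hi in(('A side',-80,-40),('B side',30,58)):
    P=Q[m&(Q[...,0]>lo)&(Q[...,0]<hi)&(Q[...,2]>55)&(Q[...,2]<110)&(abs(Q[...,1])<40)]
    print(n,len(P),np.percentile(P[:,1],[2,10,50,98]).round(1))
cv2.imwrite('pics/p3.png',cv2.resize(a['frame'][180:310,150:350,::-1],(600,390),interpolation=cv2.INTER_CUBIC))
E
```

```text
t 13.33 turn first(deg) [-0.12 -0.13  0.03] then shift mm [-0.2 -0.1  6.8] now [0.597  0.0357 0.0963] F [-14.4  10.2  30.6] w 0.0483
t 13.33 turn first(deg) [-0.12 -0.13  0.03] then shift mm [20.4 -0.1 -0.7] now [0.597  0.0357 0.0963] F [-14.4  10.2  30.6] w 0.0483
A side 167 [-28.  -27.4 -24.6   8.5]
B side 352 [-27.3 -25.9 -11.3  22.2]
```

View pics/p3.png

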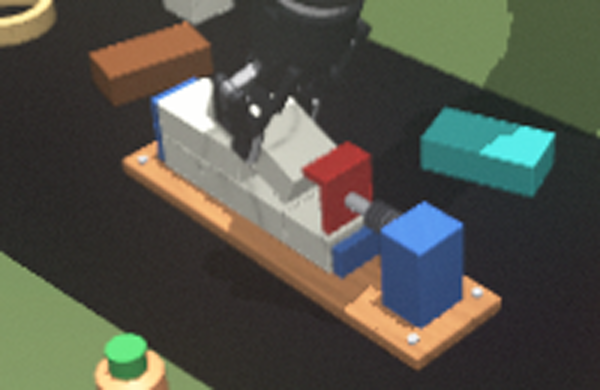

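Scene: the tilted block is at (290,150), its low end short of the lip, but the force reading of 30 N says a fingertip is resting on the first block's top edge. I back up at once.

Emit:
arm_command(rows=[{"fingers":-1,"x":-0.0027,"y":0,"z":-0.0075,"ax":0,"ay":0,"az":0},{"fingers":-1,"x":0,"y":0,"z":0,"ax":0,"ay":0,"az":0},{"fingers":-1,"x":0,"y":0,"z":0,"ax":0,"ay":0,"az":0}])

```text
clock: 13.63
tcp_pos: [0.5982, 0.0333, 0.1013]
orientation: [2.116, 1.955, -0.371]
contact_force: [-0.2, 1.0, -4.2]
grip_width: 0.0486
gripper_force: 99.7
```

```bash
python3 - <<'E'
from h import *
go(stand(.016,0,.099),YAW,20)
a=r.grab_frame('scene')
W=cloud(a);hsv=cv2.cvtColor(a['frame'],cv2.COLOR_RGB2HSV);m=(hsv[...,1]<70)&(hsv[...,2]>110)
Q=Ro.from_euler('z',-YAW,degrees=True).apply((np.nan_to_num(W)-S0).reshape(-1,3)).reshape(W.shape)*1000
for n,lo,hi,z1,z2 in(('A side',-85,-40,55,73),('B side',40,58,60,110),('low',-90,80,18,40)):
    P=Q[m&(Q[...,0]>lo)&(Q[...,0]<hi)&(Q[...,2]>z1)&(Q[...,2]<z2)&(abs(Q[...,1])<40)]
    print(n,len(P),np.percentile(P[:,1],[2,10,50]).round(1))
P=Q[m&(Q[...,0]>30)&(Q[...,0]<75)&(Q[...,2]>60)&(Q[...,2]<125)&(abs(Q[...,1])<15)]
c=np.polyfit(P[:,0],P[:,2],1);print('B top slope',np.degrees(np.arctan(c[0])),len(P),'z at x=50',np.polyval(c,50),'x range',P[:,0].min(),P[:,0].max())
P=Q[m&(Q[...,0]>30)&(Q[...,0]<75)&(Q[...,2]>49)&(Q[...,2]<125)&(abs(Q[...,1])<40)]
i=P[:,0].argmax();print(P[np.argsort(-P[:,0])[:6]].round(0).tolist(),'minz',np.percentile(P[:,2],1))
cv2.imwrite('pics/p4.png',cv2.resize(a['frame'][190:270,190:310,::-1],(750,500),interpolation=cv2.INTER_CUBIC))
E
```

```text
t 13.63 turn first(deg) [ 0.07 -0.05 -0.04] then shift mm [ 0.6 -1.4  2.3] now [0.5982 0.0333 0.1013] F [-0.2  1.  -4.2] w 0.0486
A side 66 [-28.1 -27.5 -26.2]
B side 238 [-28.3 -26.6 -12.2]
low 317 [-28.2 -27.4 -26.2]
B top slope -27.880487211480368 173 z at x=50 93.04691436853402 x range 30.047754119662667 74.56294376683151
[[75.0, -17.0, 50.0], [75.0, -20.0, 101.0], [75.0, -5.0, 101.0], [73.0, 2.0, 100.0], [65.0, -11.0, 50.0], [64.0, -17.0, 89.0]] minz 49.41723618217998
```

View pics/p4.png

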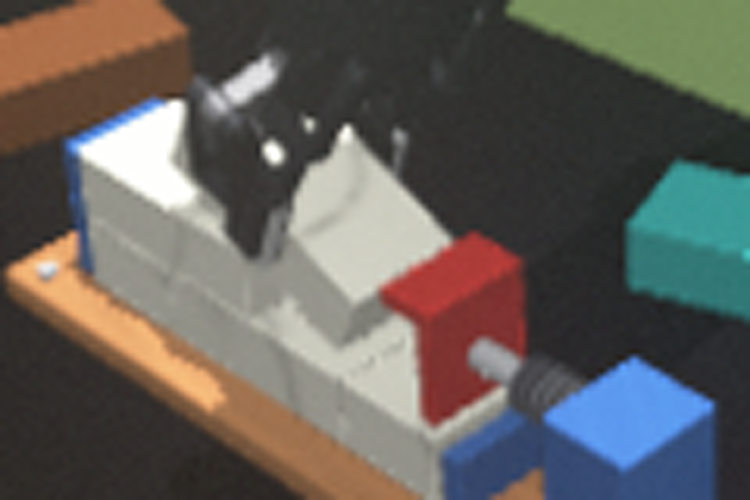

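Crop: the fingertip at (265,250) reaches the first block's top corner. The first block is still aligned with the course, and the block in the gripper is intact. I move forward a little before descending, so the fingers clear it.

Emit:
arm_command(rows=[{"fingers":-1,"x":0.0047,"y":-0.001,"z":-0.0017,"ax":0,"ay":0,"az":0},{"fingers":-1,"x":0,"y":0,"z":0,"ax":0,"ay":0,"az":0},{"fingers":-1,"x":0.001,"y":0,"z":0.0028,"ax":0,"ay":0,"az":0},{"fingers":-1,"x":0.001,"y":0,"z":0.0028,"ax":0,"ay":0,"az":0},{"fingers":-1,"x":0,"y":0,"z":0,"ax":0,"ay":0,"az":0},{"fingers":-1,"x":0,"y":0,"z":0,"ax":0,"ay":0,"az":0}])

```text
clock: 14.18
tcp_pos: [0.5975, 0.038, 0.0955]
orientation: [2.117, 1.954, -0.374]
contact_force: [-4.4, 2.8, 7.2]
grip_width: 0.0484
gripper_force: 101.4
```

```bash
python3 - <<'E'
from h import *
go(stand(.021,-.0004,.090),YAW,20)
a=r.grab_frame('scene');W=cloud(a)
Q=Ro.from_euler('z',-YAW,degrees=True).apply((np.nan_to_num(W)-S0).reshape(-1,3)).reshape(W.shape)*1000
k=np.zeros(W.shape[:2],np.uint8);p=np.array([(350,175),(425,240),(360,285),(315,240)])/6.25+190
cv2.fillPoly(k,[p.astype(int)],1);P=Q[k>0];P=P[P[:,2]>60]
A=np.c_[P[:,:2],np.ones(len(P))];c,*_=np.linalg.lstsq(A,P[:,2],rcond=None)
print(len(P),np.degrees(np.arctan(c[:2])),'z@45,0',c@[45,0,1],np.std(A@c-P[:,2]))
E
```

```text
t 14.18 turn first(deg) [-0.03  0.01 -0.07] then shift mm [2.  0.  5.2] now [0.5975 0.038  0.0955] F [-4.4  2.8  7.2] w 0.0484
174 [-23.67516771  -0.34879859] z@45,0 93.45876568953484 1.8781641828987043
```

The contact is still there at about 11 N. It fits fingertips reaching about 24 mm past the TCP and catching the first block's end edge. So I go up 2.5 mm, forward 7 mm with the low end just entering under the lip, then down.

Emit:
arm_command(rows=[{"fingers":-1,"x":-0.0009,"y":0,"z":-0.0025,"ax":0,"ay":0,"az":0},{"fingers":-1,"x":0.0033,"y":0,"z":-0.0012,"ax":0,"ay":0,"az":0},{"fingers":-1,"x":0.0033,"y":0,"z":-0.0012,"ax":0,"ay":0,"az":0},{"fingers":-1,"x":0,"y":0,"z":0,"ax":0,"ay":0,"az":0},{"fingers":-1,"x":0,"y":0,"z":0,"ax":0,"ay":0,"az":0},{"fingers":-1,"x":0,"y":0,"z":0,"ax":0,"ay":0,"az":0}])

```text
clock: 14.73
tcp_pos: [0.5977, 0.0447, 0.0972]
orientation: [2.117, 1.955, -0.374]
contact_force: [-0.6, -0.2, -3.8]
grip_width: 0.0486
gripper_force: 99.7
```

Emit:
arm_command(rows=[{"fingers":-1,"x":0.0009,"y":0,"z":0.0024,"ax":0,"ay":0,"az":0},{"fingers":-1,"x":0.0009,"y":0,"z":0.0024,"ax":0,"ay":0,"az":0},{"fingers":-1,"x":0,"y":0,"z":0,"ax":0,"ay":0,"az":0},{"fingers":-1,"x":0,"y":0,"z":0,"ax":0,"ay":0,"az":0}])

```text
clock: 15.07
tcp_pos: [0.598, 0.0445, 0.0927]
orientation: [2.117, 1.954, -0.374]
contact_force: [-1.5, 0.4, 0.9]
grip_width: 0.0485
gripper_force: 100.6
```

```bash
python3 -c "
from h import *
go(stand(.038,-.0004,.090),YAW,20)"
```

```text
t 15.07 turn first(deg) [-0.02  0.03 -0.08] then shift mm [10.8  0.  -1.1] now [0.598  0.0445 0.0927] F [-1.5  0.4  0.9] w 0.0485
```

The likely cause is the tilted underside resting on the first block's top end edge. Sliding along the tool's x axis, parallel to the underside, keeps clear of it.

Emit:
arm_command(rows=[{"fingers":-1,"x":-0.0007,"y":0,"z":-0.0019,"ax":0,"ay":0,"az":0},{"fingers":-1,"x":0.004,"y":0,"z":0,"ax":0,"ay":0,"az":0},{"fingers":-1,"x":0.004,"y":0,"z":0,"ax":0,"ay":0,"az":0},{"fingers":-1,"x":0.003,"y":0,"z":0,"ax":0,"ay":0,"az":0},{"fingers":-1,"x":0,"y":0,"z":0,"ax":0,"ay":0,"az":0},{"fingers":-1,"x":0,"y":0,"z":0,"ax":0,"ay":0,"az":0},{"fingers":-1,"x":0,"y":0,"z":0,"ax":0,"ay":0,"az":0}])

```text
clock: 15.65
tcp_pos: [0.5986, 0.055, 0.0905]
orientation: [2.117, 1.955, -0.374]
contact_force: [0.5, -0.2, -4.4]
grip_width: 0.0482
gripper_force: 99.8
```

Emit:
arm_command(rows=[{"fingers":-1,"x":0.002,"y":0,"z":0,"ax":0,"ay":0,"az":0},{"fingers":-1,"x":0.002,"y":0,"z":0,"ax":0,"ay":0,"az":0},{"fingers":-1,"x":0,"y":0,"z":0,"ax":0,"ay":0,"az":0},{"fingers":-1,"x":0,"y":0,"z":0,"ax":0,"ay":0,"az":0}])

```text
clock: 15.98
tcp_pos: [0.599, 0.059, 0.0892]
orientation: [2.117, 1.955, -0.373]
contact_force: [-1.4, -0.4, -4.2]
grip_width: 0.0486
gripper_force: 99.8
```

```bash
python3 -c "
from h import *
go(stand(.043,-.0004,.090),YAW,20)"
```

```text
t 15.98 turn first(deg) [-0.02  0.   -0.05] then shift mm [ 0.7  0.2 -1.1] now [0.599  0.059  0.0892] F [-1.4 -0.4 -4.2] w 0.0486
```

Emit:
arm_command(rows=[{"fingers":-1,"x":0.0019,"y":0,"z":-0.0007,"ax":0,"ay":0,"az":0},{"fingers":-1,"x":0.0019,"y":0,"z":-0.0007,"ax":0,"ay":0,"az":0},{"fingers":-1,"x":0,"y":0,"z":0,"ax":0,"ay":0,"az":0},{"fingers":-1,"x":0,"y":0,"z":0,"ax":0,"ay":0,"az":0}])

```text
clock: 16.32
tcp_pos: [0.5991, 0.0612, 0.0894]
orientation: [2.117, 1.952, -0.376]
contact_force: [0.9, -6.5, -3.3]
grip_width: 0.0484
gripper_force: 99.4
```

Emit:
arm_command(rows=[{"fingers":-1,"x":0.0019,"y":0,"z":-0.0007,"ax":0,"ay":0,"az":0},{"fingers":-1,"x":0.0019,"y":0,"z":-0.0007,"ax":0,"ay":0,"az":0},{"fingers":-1,"x":0,"y":0,"z":0,"ax":0,"ay":0,"az":0},{"fingers":-1,"x":0,"y":0,"z":0,"ax":0,"ay":0,"az":0}])

```text
clock: 16.65
tcp_pos: [0.5991, 0.063, 0.0897]
orientation: [2.118, 1.949, -0.379]
contact_force: [1.2, -10.6, -3.9]
grip_width: 0.048
gripper_force: 99.2
```

Emit:
arm_command(rows=[{"fingers":-1,"x":0.0019,"y":0,"z":-0.0007,"ax":0,"ay":0,"az":0},{"fingers":-1,"x":0.0019,"y":0,"z":-0.0007,"ax":0,"ay":0,"az":0},{"fingers":-1,"x":0,"y":0,"z":0,"ax":0,"ay":0,"az":0},{"fingers":-1,"x":0,"y":0,"z":0,"ax":0,"ay":0,"az":0}])

```text
clock: 16.98
tcp_pos: [0.5994, 0.0665, 0.0897]
orientation: [2.118, 1.949, -0.38]
contact_force: [0.2, -11.5, -4.0]
grip_width: 0.0486
gripper_force: 99.2
```

Emit:
arm_command(rows=[{"fingers":-1,"x":0.0019,"y":0,"z":-0.0007,"ax":0,"ay":0,"az":0},{"fingers":-1,"x":0.0019,"y":0,"z":-0.0007,"ax":0,"ay":0,"az":0},{"fingers":-1,"x":0.0019,"y":0,"z":-0.0007,"ax":0,"ay":0,"az":0},{"fingers":-1,"x":0.0019,"y":0,"z":-0.0007,"ax":0,"ay":0,"az":0},{"fingers":-1,"x":0,"y":0,"z":0,"ax":0,"ay":0,"az":0},{"fingers":-1,"x":0,"y":0,"z":0,"ax":0,"ay":0,"az":0}])

```text
clock: 17.48
tcp_pos: [0.5999, 0.0736, 0.0898]
orientation: [2.118, 1.948, -0.382]
contact_force: [0.1, -13.0, -4.1]
grip_width: 0.0483
gripper_force: 99.1
```

Emit:
arm_command(rows=[{"fingers":-1,"x":0.0019,"y":0,"z":-0.0007,"ax":0,"ay":0,"az":0},{"fingers":-1,"x":0.0019,"y":0,"z":-0.0007,"ax":0,"ay":0,"az":0},{"fingers":-1,"x":0,"y":0,"z":0,"ax":0,"ay":0,"az":0},{"fingers":-1,"x":0,"y":0,"z":0,"ax":0,"ay":0,"az":0}])

```text
clock: 17.82
tcp_pos: [0.6002, 0.0772, 0.0898]
orientation: [2.118, 1.947, -0.383]
contact_force: [1.1, -13.8, -4.6]
grip_width: 0.0481
gripper_force: 99.0
```

```bash
python3 -c "
from h import *
go(stand(.062,-.0004,.0895),YAW,20)"
```

```text
t 17.82 turn first(deg) [-0.18  0.41 -0.29] then shift mm [ 1.9  0.4 -0.3] now [0.6002 0.0772 0.0898] F [  1.1 -13.8  -4.6] w 0.0481
```

Emit:
arm_command(rows=[{"fingers":-1,"x":0.0017,"y":0,"z":-0.0006,"ax":0,"ay":0,"az":0},{"fingers":-1,"x":0.0017,"y":0,"z":-0.0006,"ax":0,"ay":0,"az":0},{"fingers":-1,"x":0,"y":0,"z":0,"ax":0,"ay":0,"az":0},{"fingers":-1,"x":0,"y":0,"z":0,"ax":0,"ay":0,"az":0}])

```text
clock: 18.15
tcp_pos: [0.6004, 0.0803, 0.0898]
orientation: [2.118, 1.946, -0.383]
contact_force: [0.7, -15.2, -3.8]
grip_width: 0.0486
gripper_force: 99.0
```

```bash
python3 - <<'E'
from h import *
go(stand(.0606,-.0004,.0856),YAW,15)
a=r.grab_frame('scene')
W=cloud(a);hsv=cv2.cvtColor(a['frame'],cv2.COLOR_RGB2HSV);h=hsv[...,0]
Q=Ro.from_euler('z',-YAW,degrees=True).apply((np.nan_to_num(W)-S0).reshape(-1,3)).reshape(W.shape)*1000
P=Q[(hsv[...,1]>150)&((h<6)|(h>174))&(Q[...,2]>96)&(Q[...,2]<104)&(abs(Q[...,1])<40)&(Q[...,0]>50)&(Q[...,0]<150)]
print('claw top x',np.percentile(P[:,0],[1,50,98]).round(1),'(rest 74.1 88.7 99.8)')
cv2.imwrite('pics/p5.png',cv2.resize(a['frame'][190:270,190:310,::-1],(750,500),interpolation=cv2.INTER_CUBIC))
E
```

```text
t 18.15 turn first(deg) [-0.18  5.45 -0.31] then shift mm [-1.5  0.4  4.8] now [0.6004 0.0803 0.0898] F [  0.7 -15.2  -3.8] w 0.0486
claw top x [ 94.9 107.7 118.8] (rest 74.1 88.7 99.8)
```

View pics/p5.png

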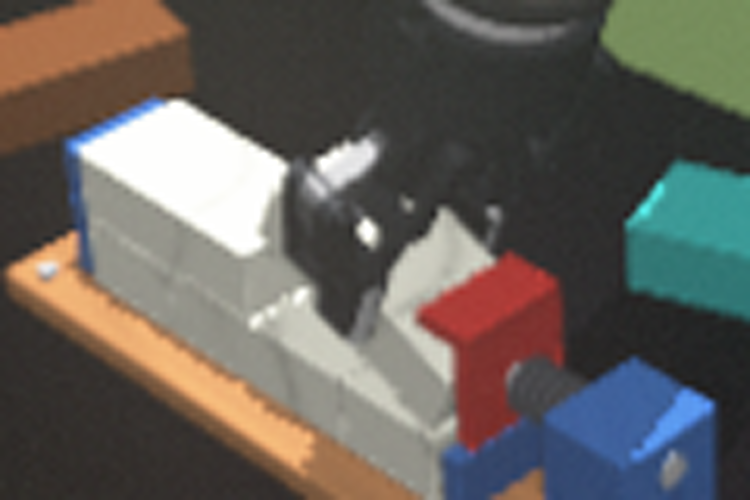

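Crop: the low end is under the lip and the claw is pushed to about 110 mm. There is a gap between the first block (270,250) and the raised end. Next I lower the raised end in steps.

Emit:
arm_command(rows=[{"fingers":-1,"x":0.0006,"y":0,"z":0.0018,"ax":0,"ay":2.5,"az":0},{"fingers":-1,"x":0.0006,"y":0,"z":0.0018,"ax":0,"ay":2.5,"az":0},{"fingers":-1,"x":0,"y":0,"z":0,"ax":0,"ay":0,"az":0},{"fingers":-1,"x":0,"y":0,"z":0,"ax":0,"ay":0,"az":0}])

```text
clock: 18.53
tcp_pos: [0.6002, 0.0789, 0.0862]
orientation: [2.171, 1.992, -0.296]
contact_force: [-1.3, -14.3, -1.1]
grip_width: 0.0481
gripper_force: 99.4
```

Emit:
arm_command(rows=[{"fingers":-1,"x":0.0004,"y":0,"z":0.0018,"ax":0,"ay":2.5,"az":0},{"fingers":-1,"x":0.0004,"y":0,"z":0.0018,"ax":0,"ay":2.5,"az":0},{"fingers":-1,"x":0,"y":0,"z":0,"ax":0,"ay":0,"az":0},{"fingers":-1,"x":0,"y":0,"z":0,"ax":0,"ay":0,"az":0}])

```text
clock: 18.87
tcp_pos: [0.6002, 0.0788, 0.082]
orientation: [2.22, 2.037, -0.204]
contact_force: [-0.4, -14.9, -3.6]
grip_width: 0.0486
gripper_force: 99.3
```

```bash
python3 -c "
from h import *
go(stand(.062,-.0004,.0819),YAW,10)"
```

```text
t 18.87 turn first(deg) [-0.17  0.43 -0.42] then shift mm [0.3 0.5 0.1] now [0.6002 0.0788 0.082 ] F [ -0.4 -14.9  -3.6] w 0.0486
```

Emit:
arm_command(rows=[{"fingers":-1,"x":0.0003,"y":0.0004,"z":0.0019,"ax":-0.1,"ay":2.5,"az":-0.3},{"fingers":-1,"x":0.0002,"y":0,"z":0.0019,"ax":0,"ay":2.5,"az":0},{"fingers":-1,"x":0,"y":0,"z":0,"ax":0,"ay":0,"az":0},{"fingers":-1,"x":0,"y":0,"z":0,"ax":0,"ay":0,"az":0}])

```text
clock: 19.2
tcp_pos: [0.6005, 0.0786, 0.0778]
orientation: [2.261, 2.086, -0.108]
contact_force: [-0.4, -15.5, -3.5]
grip_width: 0.0487
gripper_force: 99.5
```

Emit:
arm_command(rows=[{"fingers":-1,"x":0,"y":0,"z":0.0019,"ax":0,"ay":2.5,"az":0},{"fingers":-1,"x":0,"y":0,"z":0.0019,"ax":0,"ay":2.5,"az":0},{"fingers":-1,"x":0,"y":0,"z":0,"ax":0,"ay":0.4,"az":0},{"fingers":-1,"x":0,"y":0,"z":0,"ax":0,"ay":0,"az":0}])

```text
clock: 19.53
tcp_pos: [0.6005, 0.0781, 0.0738]
orientation: [-2.309, -2.129, 0.001]
contact_force: [-2.0, -15.1, -3.6]
grip_width: 0.0488
gripper_force: 99.7
```

```bash
python3 - <<'E'
from h import *
go(stand(.055,-.0004,.0738),YAW,0)
a=r.grab_frame('scene')
W=cloud(a);hsv=cv2.cvtColor(a['frame'],cv2.COLOR_RGB2HSV);h=hsv[...,0];m=(hsv[...,1]<70)&(hsv[...,2]>110)
Q=Ro.from_euler('z',-YAW,degrees=True).apply((np.nan_to_num(W)-S0).reshape(-1,3)).reshape(W.shape)*1000
P=Q[(hsv[...,1]>150)&((h<6)|(h>174))&(Q[...,2]>96)&(Q[...,2]<104)&(abs(Q[...,1])<40)&(Q[...,0]>50)&(Q[...,0]<150)]
print('claw top x',np.percentile(P[:,0],[1,50,98]).round(1),'(rest 74.1 88.7 99.8)')
cv2.imwrite('pics/p6.png',cv2.resize(a['frame'][190:270,190:310,::-1],(750,500),interpolation=cv2.INTER_CUBIC))
E
```

```text
t 19.53 turn first(deg) [-0.06 -0.   -0.14] then shift mm [-6.1  0.2 -0. ] now [0.6005 0.0781 0.0738] F [ -2.  -15.1  -3.6] w 0.0488
claw top x [ 93.8 108.  118.7] (rest 74.1 88.7 99.8)
```

View pics/p6.png

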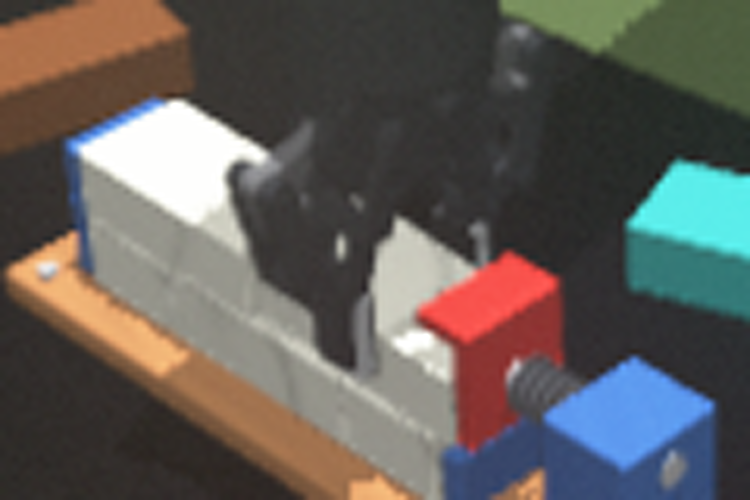

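Crop: the block is level beside the first one, the claw still at 110 and the lip above it. I ease back towards the first block, then bed it.

Emit:
arm_command(rows=[{"fingers":-1,"x":-0.002,"y":0.0002,"z":0,"ax":0,"ay":0,"az":-0.1},{"fingers":-1,"x":-0.002,"y":0,"z":0,"ax":0,"ay":0,"az":0},{"fingers":-1,"x":-0.002,"y":0,"z":0,"ax":0,"ay":0,"az":0},{"fingers":-1,"x":-0.001,"y":0,"z":0,"ax":0,"ay":0,"az":0},{"fingers":-1,"x":0,"y":0,"z":0,"ax":0,"ay":0,"az":0},{"fingers":-1,"x":0,"y":0,"z":0,"ax":0,"ay":0,"az":0}])

```text
clock: 20.08
tcp_pos: [0.6005, 0.0751, 0.0738]
orientation: [-2.302, -2.134, -0.002]
contact_force: [-1.4, -8.5, -3.1]
grip_width: 0.0485
gripper_force: 99.6
```

Emit:
arm_command(rows=[{"fingers":-1,"x":0,"y":0,"z":0.0008,"ax":0,"ay":0,"az":0},{"fingers":-1,"x":0,"y":0,"z":0.0007,"ax":0,"ay":0,"az":0},{"fingers":-1,"x":0,"y":0,"z":0,"ax":0,"ay":0,"az":0},{"fingers":-1,"x":0,"y":0,"z":0,"ax":0,"ay":0,"az":0}])

```text
clock: 20.42
tcp_pos: [0.6006, 0.0749, 0.0734]
orientation: [-2.302, -2.134, -0.003]
contact_force: [-4.8, -10.3, 5.9]
grip_width: 0.0483
gripper_force: 101.2
```

Emit:
arm_command(rows=[{"fingers":-1,"x":0,"y":0,"z":0.0006,"ax":0,"ay":0,"az":0},{"fingers":-1,"x":0,"y":0,"z":0,"ax":0,"ay":0,"az":0},{"fingers":-1,"x":0,"y":0,"z":0,"ax":0,"ay":0,"az":0}])

```text
clock: 20.67
tcp_pos: [0.6006, 0.0749, 0.0732]
orientation: [-2.302, -2.134, -0.003]
contact_force: [-7.0, -11.6, 10.7]
grip_width: 0.0481
gripper_force: 101.7
```

Emit:
arm_command(rows=[{"fingers":-1,"x":0,"y":0,"z":-0.0015,"ax":0,"ay":0,"az":0},{"fingers":-1,"x":-0.0015,"y":0,"z":0,"ax":0,"ay":0,"az":0},{"fingers":-1,"x":-0.0015,"y":0,"z":0,"ax":0,"ay":0,"az":0},{"fingers":-1,"x":0,"y":0,"z":0,"ax":0,"ay":0,"az":0},{"fingers":-1,"x":0,"y":0,"z":0,"ax":0,"ay":0,"az":0}])

```text
clock: 21.08
tcp_pos: [0.6005, 0.0732, 0.0737]
orientation: [-2.301, -2.135, -0.004]
contact_force: [-2.9, -7.1, -0.0]
grip_width: 0.0485
gripper_force: 100.1
```

```bash
python3 - <<'E'
from h import *
go(stand(.051,-.0004,.0738),YAW,0)
a=r.grab_frame('scene')
W=cloud(a);hsv=cv2.cvtColor(a['frame'],cv2.COLOR_RGB2HSV);h=hsv[...,0];m=(hsv[...,1]<70)&(hsv[...,2]>110)
Q=Ro.from_euler('z',-YAW,degrees=True).apply((np.nan_to_num(W)-S0).reshape(-1,3)).reshape(W.shape)*1000
P=Q[(hsv[...,1]>150)&((h<6)|(h>174))&(Q[...,2]>96)&(Q[...,2]<104)&(abs(Q[...,1])<40)&(Q[...,0]>50)&(Q[...,0]<150)]
print('claw top x',np.percentile(P[:,0],[1,50,98]).round(1),'(rest 74.1 88.7 99.8)')
for n,lo,hi in (('A',-90,-10),('B',62,88)):
    P=Q[m&(Q[...,0]>lo)&(Q[...,0]<hi)&(Q[...,2]>74)&(Q[...,2]<88)&(abs(Q[...,1])<18)]
    A=np.c_[P[:,:2],np.ones(len(P))];c,*_=np.linalg.lstsq(A,P[:,2],rcond=None);print(n,len(P),np.median(P,0).round(1),np.degrees(np.arctan(c[:2])).round(1))
E
```

```text
t 21.08 turn first(deg) [-0.01 -0.23  0.21] then shift mm [-5.3 -0.2 -0.1] now [0.6005 0.0732 0.0737] F [-2.9 -7.1 -0. ] w 0.0485
claw top x [ 89.6 103.7 114.6] (rest 74.1 88.7 99.8)
A 166 [-66.8  -4.2  79.5] [-0.5  0.9]
B 44 [66.8 -8.6 81.3] [-4.3  2.4]
```

The block in the gripper looks about 2° low at the claw end, from a slip in the grip. I turn it level while easing back to the first block.

Emit:
arm_command(rows=[{"fingers":-1,"x":-0.001,"y":0,"z":0,"ax":0,"ay":1,"az":0.2},{"fingers":-1,"x":-0.001,"y":0,"z":0,"ax":0,"ay":1,"az":0},{"fingers":-1,"x":-0.001,"y":0,"z":0,"ax":0,"ay":0,"az":0},{"fingers":-1,"x":0,"y":0,"z":0,"ax":0,"ay":0,"az":0},{"fingers":-1,"x":0,"y":0,"z":0,"ax":0,"ay":0,"az":0}])

```text
clock: 21.55
tcp_pos: [0.5999, 0.0695, 0.0728]
orientation: [-2.288, -2.114, -0.042]
contact_force: [-1.3, -8.1, -5.8]
grip_width: 0.0486
gripper_force: 99.4
```

Emit:
arm_command(rows=[{"fingers":-1,"x":-0.001,"y":0,"z":0,"ax":0,"ay":0,"az":0},{"fingers":-1,"x":-0.001,"y":0,"z":0,"ax":0,"ay":0,"az":0},{"fingers":-1,"x":0,"y":0,"z":0,"ax":0,"ay":0,"az":0},{"fingers":-1,"x":0,"y":0,"z":0,"ax":0,"ay":0,"az":0}])

```text
clock: 21.88
tcp_pos: [0.5999, 0.0694, 0.0728]
orientation: [-2.286, -2.114, -0.045]
contact_force: [-0.6, -6.4, -6.1]
grip_width: 0.0486
gripper_force: 99.3
```

Emit:
arm_command(rows=[{"fingers":-1,"x":-0.001,"y":0,"z":0,"ax":0,"ay":0,"az":0},{"fingers":-1,"x":0,"y":0,"z":0,"ax":0,"ay":0,"az":0},{"fingers":-1,"x":0,"y":0,"z":0,"ax":0,"ay":0,"az":0}])

```text
clock: 22.13
tcp_pos: [0.5999, 0.0694, 0.0728]
orientation: [-2.285, -2.115, -0.046]
contact_force: [-0.9, -5.7, -8.5]
grip_width: 0.0483
gripper_force: 99.1
```

Emit:
arm_command(rows=[{"fingers":-1,"x":0.0005,"y":0,"z":0.001,"ax":0,"ay":0,"az":0},{"fingers":-1,"x":0,"y":0,"z":0.0005,"ax":0,"ay":0,"az":0},{"fingers":-1,"x":0,"y":0,"z":0,"ax":0,"ay":0,"az":0},{"fingers":-1,"x":0,"y":0,"z":0,"ax":0,"ay":0,"az":0}])

```text
clock: 22.47
tcp_pos: [0.6001, 0.0693, 0.0723]
orientation: [-2.284, -2.116, -0.046]
contact_force: [-5.6, -6.8, -0.3]
grip_width: 0.0487
gripper_force: 100.4
```

Emit:
arm_command(rows=[{"fingers":-1,"x":0,"y":0,"z":0.001,"ax":0,"ay":0,"az":0},{"fingers":-1,"x":0,"y":0,"z":0,"ax":0,"ay":0,"az":0},{"fingers":-1,"x":0,"y":0,"z":0,"ax":0,"ay":0,"az":0}])

```text
clock: 22.72
tcp_pos: [0.6002, 0.0692, 0.0719]
orientation: [-2.284, -2.116, -0.046]
contact_force: [-6.9, -9.4, 4.8]
grip_width: 0.048
gripper_force: 100.9
```

```bash
python3 - <<'E'
from h import *
go(stand(.051,-.0004,.0718),YAW,0)
a=r.grab_frame('scene')
W=cloud(a);hsv=cv2.cvtColor(a['frame'],cv2.COLOR_RGB2HSV);h=hsv[...,0];m=(hsv[...,1]<70)&(hsv[...,2]>110)
Q=Ro.from_euler('z',-YAW,degrees=True).apply((np.nan_to_num(W)-S0).reshape(-1,3)).reshape(W.shape)*1000
for n,lo,hi in (('A',-90,-10),('B',62,84)):
    P=Q[m&(Q[...,0]>lo)&(Q[...,0]<hi)&(Q[...,2]>74)&(Q[...,2]<88)&(abs(Q[...,1])<18)]
    A=np.c_[P[:,:2],np.ones(len(P))];c,*_=np.linalg.lstsq(A,P[:,2],rcond=None);print(n,len(P),np.median(P,0).round(1),np.degrees(np.arctan(c[:2])).round(1))
E
```

```text
t 22.72 turn first(deg) [-0.   -2.32  0.11] then shift mm [-1.2 -0.2  0.1] now [0.6002 0.0692 0.0719] F [-6.9 -9.4  4.8] w 0.048
A 135 [-69.3  -5.3  79.7] [-0.3 -0.8]
B 20 [ 70.4 -15.   79.8] [-0.7  3.5]
```

Emit:
arm_command(rows=[{"fingers":-1,"x":0,"y":0,"z":0.001,"ax":0,"ay":0,"az":0},{"fingers":-1,"x":0,"y":0,"z":0,"ax":0,"ay":0,"az":0},{"fingers":-1,"x":0,"y":0,"z":0,"ax":0,"ay":0,"az":0}])

```text
clock: 23.02
tcp_pos: [0.6002, 0.0691, 0.0716]
orientation: [-2.284, -2.116, -0.047]
contact_force: [-9.0, -8.8, 12.1]
grip_width: 0.0483
gripper_force: 101.9
```

Emit:
arm_command(rows=[{"fingers":1,"x":0,"y":0,"z":0,"ax":0,"ay":0,"az":0},{"fingers":1,"x":0,"y":0,"z":0,"ax":0,"ay":0,"az":0},{"fingers":1,"x":0,"y":0,"z":0,"ax":0,"ay":0,"az":0},{"fingers":1,"x":0,"y":0,"z":0,"ax":0,"ay":0,"az":0},{"fingers":1,"x":0,"y":0,"z":0,"ax":0,"ay":0,"az":0},{"fingers":1,"x":0,"y":0,"z":-0.015,"ax":0,"ay":0,"az":0},{"fingers":1,"x":0,"y":0,"z":-0.03,"ax":0,"ay":0,"az":0},{"fingers":1,"x":0,"y":0,"z":-0.035,"ax":0,"ay":-2.3,"az":0},{"fingers":1,"x":0,"y":0,"z":-0.03,"ax":0,"ay":0,"az":0},{"fingers":1,"x":0,"y":0,"z":0,"ax":0,"ay":0,"az":0}])

```text
clock: 23.85
tcp_pos: [0.6042, 0.0686, 0.1861]
orientation: [2.3, 2.133, 0.017]
contact_force: [1.4, -0.6, 1.1]
grip_width: 0.0854
gripper_force: 0.0
```

Emit:
arm_command(rows=[{"fingers":1,"x":0,"y":-0.03,"z":0,"ax":0,"ay":0,"az":0},{"fingers":1,"x":0,"y":-0.03,"z":0,"ax":0,"ay":0,"az":0},{"fingers":1,"x":0,"y":-0.03,"z":0,"ax":0,"ay":0,"az":0},{"fingers":1,"x":0,"y":-0.03,"z":0,"ax":0,"ay":0,"az":0},{"fingers":1,"x":0,"y":-0.02,"z":0,"ax":0,"ay":0,"az":0},{"fingers":1,"x":0,"y":0,"z":0,"ax":0,"ay":0,"az":0}])

```text
clock: 24.35
tcp_pos: [0.4565, 0.0784, 0.1791]
orientation: [-2.3, -2.135, 0.001]
contact_force: [0.3, 1.0, -0.4]
grip_width: 0.0855
gripper_force: 0.0
```

```bash
python3 - <<'E'
from h import *
o=r.get_obs();print(o['clock'],o['contact_force'])
a=r.grab_frame('scene');b=r.grab_frame('top')
for n,f in(('s',a),('t',b)):
    W=cloud(f);hsv=cv2.cvtColor(f['frame'],cv2.COLOR_RGB2HSV);h=hsv[...,0];m=(hsv[...,1]<70)&(hsv[...,2]>110)
    Q=Ro.from_euler('z',-YAW,degrees=True).apply((np.nan_to_num(W)-S0).reshape(-1,3)).reshape(W.shape)*1000
    P=Q[(hsv[...,1]>150)&((h<6)|(h>174))&(Q[...,2]>94)&(Q[...,2]<104)&(abs(Q[...,1])<40)&(Q[...,0]>50)&(Q[...,0]<150)]
    print(n,'claw x',np.percentile(P[:,0],[1,50,98]).round(1))
    for k,lo,hi,z1,z2 in (('A',-92,-8,74,86),('B',8,72,74,86),('lowside',-90,90,18,40)):
        P=Q[m&(Q[...,0]>lo)&(Q[...,0]<hi)&(Q[...,2]>z1)&(Q[...,2]<z2)&(abs(Q[...,1])<40)]
        A=np.c_[P[:,:2],np.ones(len(P))];c,*_=np.linalg.lstsq(A,P[:,2],rcond=None);print(n,k,len(P),np.median(P,0).round(1),'y',np.percentile(P[:,1],[2,98]).round(1),np.degrees(np.arctan(c[:2])).round(1))
s=cv2.resize(a['frame'][180:280,170:330,::-1],(640,400),interpolation=cv2.INTER_CUBIC)
t=cv2.resize(b['frame'][125:175,180:340,::-1],(640,200),interpolation=cv2.INTER_CUBIC)
cv2.imwrite('pics/p7.png',np.vstack([s,t]))
E
```

```text
24.35 [ 0.26615878  1.02396335 -0.43101328]
s claw x [ 83.6  99.1 110.1]
s A 448 [-49.1  -4.4  79.1] y [-26.8  22.3] [-0.1  0.8]
s B 365 [37.8 -6.  80.4] y [-26.8  22. ] [-1.   1.9]
s lowside 339 [  4.4 -26.2  29.5] y [-28.4 -24.1] [ -0.4 -26. ]
t claw x [ 91.9 100.9 105.8]
t A 662 [-49.7   1.8  77.7] y [-22.2  25.8] [-0.   0.2]
t B 270 [25.2 -1.6 79.3] y [-23.2  25.4] [-2.2 -0.1]
t lowside 11 [-64.4  25.8  33.1] y [25.2 26.6] [  0.6 -84. ]
```

View pics/p7.png

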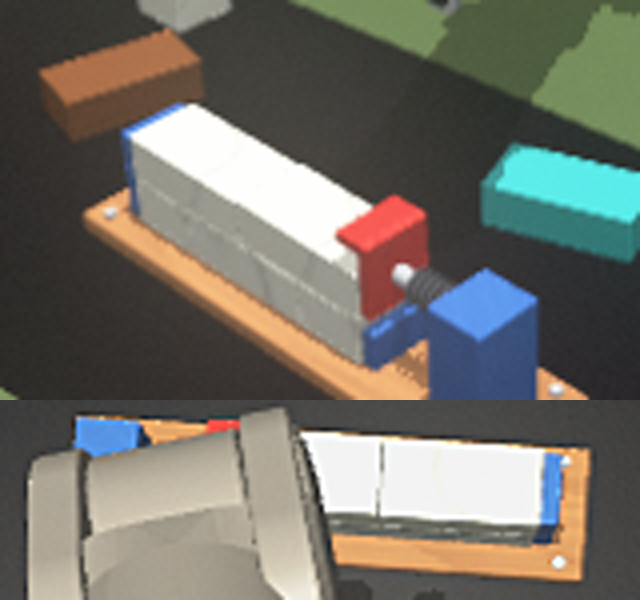

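The upper course is in place and the claw holds it at about 100 mm. But the joint end of the second block stands 1–2 mm proud, tilted about 1.5° and hung by friction. I press that end down gently with shut fingers.

```bash
python3 -c "
from h import *
go(stand(.018,0,.135),YAW,0)"
```

```text
t 24.45 turn first(deg) [ 0.11 -0.14  0.21] then shift mm [-32.7 139.1  45. ] now [0.4608 0.0786 0.18  ] F [ 0.5  0.5 -0.3] w 0.0853
```

Emit:
arm_command(rows=[{"fingers":-1,"x":-0.0065,"y":0.028,"z":0,"ax":0,"ay":0,"az":0},{"fingers":-1,"x":-0.0065,"y":0.028,"z":0,"ax":0,"ay":0,"az":0},{"fingers":-1,"x":-0.0065,"y":0.028,"z":0,"ax":0,"ay":0,"az":0},{"fingers":-1,"x":-0.0065,"y":0.028,"z":0,"ax":0,"ay":0,"az":0},{"fingers":-1,"x":-0.0065,"y":0.028,"z":0,"ax":0,"ay":0,"az":0},{"fingers":-1,"x":0,"y":0,"z":0.02,"ax":0,"ay":0,"az":0},{"fingers":-1,"x":0,"y":0,"z":0.02,"ax":0,"ay":0,"az":0},{"fingers":-1,"x":0,"y":0,"z":0.008,"ax":0,"ay":0,"az":0},{"fingers":-1,"x":0,"y":0,"z":0,"ax":0,"ay":0,"az":0},{"fingers":-1,"x":0,"y":0,"z":0,"ax":0,"ay":0,"az":0}])

```text
clock: 25.28
tcp_pos: [0.5982, 0.0351, 0.1316]
orientation: [-2.304, -2.135, -0.002]
contact_force: [-0.7, 0.4, 0.7]
grip_width: 0.0002
gripper_force: 0.0
```

```bash
python3 -c "
from h import *
go(stand(.018,0,.110),YAW,0)"
```

```text
t 25.28 turn first(deg) [ 0.03 -0.07  0.15] then shift mm [-0.1 -1.3 21.6] now [0.5982 0.0351 0.1316] F [-0.7  0.4  0.7] w 0.0002
```

Emit:
arm_command(rows=[{"fingers":-1,"x":0,"y":-0.0013,"z":0.008,"ax":0,"ay":0,"az":0},{"fingers":-1,"x":0,"y":0,"z":0.008,"ax":0,"ay":0,"az":0},{"fingers":-1,"x":0,"y":0,"z":0.004,"ax":0,"ay":0,"az":0},{"fingers":-1,"x":0,"y":0,"z":0,"ax":0,"ay":0,"az":0},{"fingers":-1,"x":0,"y":0,"z":0,"ax":0,"ay":0,"az":0}])

```text
clock: 25.7
tcp_pos: [0.5964, 0.0354, 0.1117]
orientation: [-2.304, -2.135, -0.002]
contact_force: [-0.5, 0.0, -0.0]
grip_width: 0.0001
gripper_force: 0.0
```

Emit:
arm_command(rows=[{"fingers":-1,"x":0,"y":0,"z":0.0015,"ax":0,"ay":0,"az":0},{"fingers":-1,"x":0,"y":0,"z":0.0015,"ax":0,"ay":0,"az":0},{"fingers":-1,"x":0,"y":0,"z":0,"ax":0,"ay":0,"az":0},{"fingers":-1,"x":0,"y":0,"z":0,"ax":0,"ay":0,"az":0}])

```text
clock: 26.03
tcp_pos: [0.5966, 0.0353, 0.1088]
orientation: [-2.304, -2.135, -0.003]
contact_force: [-0.4, 0.7, 0.5]
grip_width: -0.0003
gripper_force: 0.0
```

Emit:
arm_command(rows=[{"fingers":-1,"x":0,"y":0,"z":0.0015,"ax":0,"ay":0,"az":0},{"fingers":-1,"x":0,"y":0,"z":0.0015,"ax":0,"ay":0,"az":0},{"fingers":-1,"x":0,"y":0,"z":0,"ax":0,"ay":0,"az":0},{"fingers":-1,"x":0,"y":0,"z":0,"ax":0,"ay":0,"az":0}])

```text
clock: 26.37
tcp_pos: [0.5965, 0.0353, 0.1056]
orientation: [-2.304, -2.135, -0.002]
contact_force: [-0.1, 0.5, -0.6]
grip_width: -0.0002
gripper_force: 0.0
```

Emit:
arm_command(rows=[{"fingers":-1,"x":0,"y":0,"z":0.0015,"ax":0,"ay":0,"az":0},{"fingers":-1,"x":0,"y":0,"z":0.0015,"ax":0,"ay":0,"az":0},{"fingers":-1,"x":0,"y":0,"z":0,"ax":0,"ay":0,"az":0},{"fingers":-1,"x":0,"y":0,"z":0,"ax":0,"ay":0,"az":0}])

```text
clock: 26.7
tcp_pos: [0.5965, 0.0353, 0.1026]
orientation: [-2.304, -2.135, -0.002]
contact_force: [0.3, -0.1, -0.7]
grip_width: -0.0001
gripper_force: 0.0
```

Emit:
arm_command(rows=[{"fingers":-1,"x":0,"y":0,"z":0.001,"ax":0,"ay":0,"az":0},{"fingers":-1,"x":0,"y":0,"z":0.001,"ax":0,"ay":0,"az":0},{"fingers":-1,"x":0,"y":0,"z":0,"ax":0,"ay":0,"az":0},{"fingers":-1,"x":0,"y":0,"z":0,"ax":0,"ay":0,"az":0}])

```text
clock: 27.03
tcp_pos: [0.5966, 0.0353, 0.1007]
orientation: [-2.304, -2.135, -0.003]
contact_force: [-0.4, 0.4, -0.6]
grip_width: 0.0001
gripper_force: 0.0
```

Emit:
arm_command(rows=[{"fingers":-1,"x":0,"y":0,"z":0.001,"ax":0,"ay":0,"az":0},{"fingers":-1,"x":0,"y":0,"z":0,"ax":0,"ay":0,"az":0},{"fingers":-1,"x":0,"y":0,"z":0,"ax":0,"ay":0,"az":0}])

```text
clock: 27.28
tcp_pos: [0.5966, 0.0353, 0.0997]
orientation: [-2.304, -2.135, -0.003]
contact_force: [-0.7, -1.0, 0.6]
grip_width: -0.0002
gripper_force: 0.0
```

Emit:
arm_command(rows=[{"fingers":-1,"x":0,"y":0,"z":0.0015,"ax":0,"ay":0,"az":0},{"fingers":-1,"x":0,"y":0,"z":0,"ax":0,"ay":0,"az":0},{"fingers":-1,"x":0,"y":0,"z":0,"ax":0,"ay":0,"az":0}])

```text
clock: 27.53
tcp_pos: [0.5966, 0.0352, 0.0983]
orientation: [-2.304, -2.135, -0.003]
contact_force: [0.1, -0.5, 0.5]
grip_width: 0.0001
gripper_force: 0.3
```

Emit:
arm_command(rows=[{"fingers":-1,"x":0,"y":0,"z":0.0015,"ax":0,"ay":0,"az":0},{"fingers":-1,"x":0,"y":0,"z":0,"ax":0,"ay":0,"az":0},{"fingers":-1,"x":0,"y":0,"z":0,"ax":0,"ay":0,"az":0}])

```text
clock: 27.78
tcp_pos: [0.5966, 0.0349, 0.0972]
orientation: [-2.304, -2.135, -0.003]
contact_force: [-2.2, -0.8, 5.3]
grip_width: 0.0001
gripper_force: 2.9
```

Emit:
arm_command(rows=[{"fingers":-1,"x":0,"y":0,"z":0.001,"ax":0,"ay":0,"az":0},{"fingers":-1,"x":0,"y":0,"z":0,"ax":0,"ay":0,"az":0},{"fingers":-1,"x":0,"y":0,"z":0,"ax":0,"ay":0,"az":0}])

```text
clock: 28.03
tcp_pos: [0.5966, 0.0349, 0.0971]
orientation: [-2.304, -2.134, -0.003]
contact_force: [-5.4, -0.5, 14.3]
grip_width: -0.0001
gripper_force: 7.2
```

Emit:
arm_command(rows=[{"fingers":-1,"x":0,"y":0,"z":0.0006,"ax":0,"ay":0,"az":0},{"fingers":-1,"x":0,"y":0,"z":0,"ax":0,"ay":0,"az":0},{"fingers":-1,"x":0,"y":0,"z":0,"ax":0,"ay":0,"az":0},{"fingers":-1,"x":0,"y":0,"z":-0.02,"ax":0,"ay":0,"az":0},{"fingers":-1,"x":0,"y":0,"z":-0.03,"ax":0,"ay":0,"az":0},{"fingers":-1,"x":0,"y":0,"z":-0.03,"ax":0,"ay":0,"az":0},{"fingers":-1,"x":-0.03,"y":-0.02,"z":-0.02,"ax":0,"ay":0,"az":0},{"fingers":-1,"x":-0.03,"y":-0.02,"z":0,"ax":0,"ay":0,"az":0},{"fingers":-1,"x":-0.03,"y":-0.02,"z":0,"ax":0,"ay":0,"az":0},{"fingers":-1,"x":-0.03,"y":-0.02,"z":0,"ax":0,"ay":0,"az":0}])

```text
clock: 28.87
tcp_pos: [0.5067, -0.0792, 0.1953]
orientation: [2.303, 2.136, 0.004]
contact_force: [0.6, -0.4, 0.8]
grip_width: 0.0002
gripper_force: 0.0
```

Emit:
arm_command(rows=[{"fingers":-1,"x":-0.03,"y":-0.02,"z":0,"ax":0,"ay":0,"az":0},{"fingers":-1,"x":-0.03,"y":-0.02,"z":0,"ax":0,"ay":0,"az":0},{"fingers":-1,"x":-0.03,"y":-0.02,"z":0,"ax":0,"ay":0,"az":0},{"fingers":-1,"x":0,"y":0,"z":0,"ax":0,"ay":0,"az":0},{"fingers":-1,"x":0,"y":0,"z":0,"ax":0,"ay":0,"az":0}])

```text
clock: 29.28
tcp_pos: [0.4397, -0.1651, 0.1948]
orientation: [-2.309, -2.13, -0.003]
contact_force: [0.3, -0.2, -0.0]
grip_width: 0.0
gripper_force: 0.0
```

```bash
python3 - <<'E'
from h import *
a=r.grab_frame('scene');b=r.grab_frame('top');d=np.load('f0.npz')
for n,f in(('s',a),('t',b)):
    W=cloud(f);hsv=cv2.cvtColor(f['frame'],cv2.COLOR_RGB2HSV);h=hsv[...,0];m=(hsv[...,1]<70)&(hsv[...,2]>110)
    Q=Ro.from_euler('z',-YAW,degrees=True).apply((np.nan_to_num(W)-S0).reshape(-1,3)).reshape(W.shape)*1000
    P=Q[(hsv[...,1]>150)&((h<6)|(h>174))&(Q[...,2]>94)&(Q[...,2]<104)&(abs(Q[...,1])<40)&(Q[...,0]>50)&(Q[...,0]<150)]
    if len(P): print(n,'claw x',np.percentile(P[:,0],[1,50,98]).round(1))
    for k,lo,hi in (('A',-92,-8),('B',8,72),('joint A',-25,-5),('joint B',5,25)):
        P=Q[m&(Q[...,0]>lo)&(Q[...,0]<hi)&(Q[...,2]>74)&(Q[...,2]<86)&(abs(Q[...,1])<40)]
        if len(P)<10: continue
        A=np.c_[P[:,:2],np.ones(len(P))];c,*_=np.linalg.lstsq(A,P[:,2],rcond=None);print(n,k,len(P),np.median(P,0).round(1),'y',np.percentile(P[:,1],[2,98]).round(1),np.degrees(np.arctan(c[:2])).round(1))
    for k,z1,z2,q in (('A',54,72,(-90,-5)),('B',54,72,(5,90)),('low',20,40,(-90,90))):
        P=Q[m&(Q[...,0]>q[0])&(Q[...,0]<q[1])&(Q[...,2]>z1)&(Q[...,2]<z2)&(abs(Q[...,1])<40)]
        if n=='s':
            c=np.polyfit(P[:,0],P[:,1],1);print('side',k,len(P),np.median(P[:,1]).round(1),'yaw',np.degrees(c[0]).round(2))
E
```

```text
s claw x [ 84.9  98.9 109. ]
s A 443 [-48.9  -4.5  79.1] y [-26.9  22.7] [-0.1  0.9]
s B 347 [37.3 -5.8 79.1] y [-26.4  22.9] [-0.2  1. ]
s joint A 110 [-14.7  -4.5  79. ] y [-26.2  22.2] [0.1 1.8]
s joint B 116 [15.5 -3.5 79.3] y [-26.7  22.8] [1.8 1.2]
side A 134 -25.9 yaw 0.07
side B 142 -25.9 yaw -0.25
side low 313 -26.2 yaw -0.09
t claw x [ 82.1  93.7 105.9]
t A 660 [-50.2   1.8  78. ] y [-22.2  25.6] [-0.2 -0.2]
t B 499 [39.6  2.2 78. ] y [-22.6  25.7] [-0.3  0.2]
t joint A 155 [-15.    1.5  77.9] y [-21.9  26. ] [-2.4 -0.1]
t joint B 158 [15.   1.4 77.9] y [-22.9  25.8] [0.2 0.4]
```

The two blocks are level (78.0 mm both, from the top camera), in line, and held by the claw at about 100 mm. The robot is clear, so I hand in.

```bash
python3 -c "
from bench import r
print(r.hand_in())"
```

```text
the job is handed in; nothing more can be done
None
```

I handed the job in at about 29 s: both long white blocks are the upper course, level and in line, held against the blue stop by the claw at about 100 mm; on the way the tilted second block bumped the first at about 30 N, and its joint end had to be pressed down afterwards, but the measured course lines had not shifted.

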